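# Sweep the loose gears through the tray's spout into the kit box

## Robot

A 6-joint arm with a two-finger parallel gripper is mounted at the origin on the work surface. World frame = base frame: x ahead of the robot, y to its left, z up, the work surface at z = 0. Lengths are in m, angles in rad, forces in N, time in s.
With the tool pointing down it reaches from about 0.325 to 0.9 m from the base axis. Payload 6.1 kg.
Tool frame: the origin (TCP) lies on the centre line of the jaws, within the pads' length; the fingertips stand 11 mm ahead of it and the grasp point (between the pads) lies 8 mm behind it; y points along the fingers, x is the direction in which the jaws open and shut, and the axes are right-handed (so a half turn about y gives the same grasp; the last joint's range is limited). The gripper opens to 85 mm and grips with 20 to 120 N. Pads are 22 mm wide; open, the fingers measure 114 mm over their backs; the gripper's body (76 mm by 85 mm) begins 54 mm behind the grasp point. The pads swing forward as they close: fully open they stand 13 mm farther back than shut.
Start: joints at [-1.358, 0.22, 1.526, -0, 1.395, -0.126], TCP at [0.208, -0.589, 0.242] pointing down, gripper open.
Joint ranges: [-2.98, 2.98], [-0.91, 2.08], [0.09, 2.57], [-1.24, 4.39], [0.2, 2.65], [-2.68, 2.68]. Speed limits (rad/s): [2.57, 2.57, 3.01, 3.14, 3.14, 3.14].

## Interface

Orientations are given as [roll, pitch, yaw] about the fixed x, y, z axes, in that order (R = Rz(yaw) Ry(pitch) Rx(roll)).
In Python, from plant import ctrl, viewer, order gives the robot as it stands. The module is installed in compiled form; this text tells all that it offers.
- The arm moves only by the tool send_rows, never from a script. Its argument "deltas" is a list of rows, each an object with "linear": the shift along the tool's x, y, z in mm, a list of three; "dr": the turn, a rotation vector about the tool's x, y, z in rad, a list of three. In form: [{"linear": [dx, dy, dz], "dr": [rx, ry, rz]}, ...]. A call has 1 to 12 rows; each row shifts and turns the commanded pose from where the row before left it, along the tool's axes as they then stand; what a row does not reach is not made up. A row lasts 1/12 s, in which the tool goes at most 41.7 mm and 7.16 degrees, less where a joint would pass 70% of its speed; a pose out of reach is approached as far as the arm can. A call is refused whole if a number of a shift passes 41.7 or a number of a turn 0.125, either way. A call with a gripper value outside its range is refused whole. "hand" is the closure in counts, from 0 (fully open) to 255 (shut), set as the call begins (left out, the last holds). The fingers move at their own pace and stop on an object; "force" is the grip in N (left out, the last holds). Time passes only in rows, so rows that do not move let the fingers close. It gives the time, the measured TCP pose, the force and the opening at its end, in the units of the state.
- ctrl.read_state(): the state, without advancing time (a new reading comes with each control period).
- viewer.camera(name): name is "scene" or "top" or "wrist"; returns a dict with "color" (420x560x3 uint8, red, green, blue), "fx", "fy", "cx", "cy" (pixels), "extrinsics" (4x4, takes a point from camera to world coordinates). Camera axes: x right, y down, z forward; pixel columns grow to the right and rows downward; lengths in m; the calibration is good to about 2 mm. A picture is of the moment at which its call begins. There is no depth.
- order.hand_in(): hands the job in, once; it reports no verdict.
The state is a dict: "t": time; "joint_positions": joint angles; "qvel": joint speeds; "joint_torque": joint torques, N m; "position": TCP position; "tcp_rot": TCP orientation; "force": force on the tool from outside, world axes, zero at the start; "wrist_torque": the same for the moment, N m; "grip_width": finger opening in m.
Only numpy, scipy, OpenCV 4.12 (cv2) and the standard library are available. Lean on these libraries where they do the work, as an engineer would, in place of code of your own. Each camera call takes 0.05 s, during which the arm holds its last target.

## Task

Three loose blue gears are left on the white sorting tray. With the fingertips, gently push them one at a time through the narrow gate at the tray's tapered end so that each drops into the middle slot of the kit box below; do not pinch, lift or carry them. Leave the orange rotor hub standing where it is on the tray and do not disturb the motor, the terminal block or the screwdriver; finish with the hand clear.

Things in the scene. Friction and masses are not known exactly. Their poses are not given: they have to be found in the camera images.
- gear_1: loose blue plastic spur gear lying flat on the tray: 33 mm over its 20 teeth, toothed disc 8 mm thick, with a 14 mm boss that makes it 13 mm high in the middle; 16 to 30 g. Origin: centre of its underside; z up
- gear_2: loose blue plastic spur gear lying flat on the tray: 33 mm over its 20 teeth, toothed disc 8 mm thick, with a 14 mm boss that makes it 13 mm high in the middle; 16 to 30 g. Origin: centre of its underside; z up
- gear_3: loose blue plastic spur gear lying flat on the tray: 33 mm over its 20 teeth, toothed disc 8 mm thick, with a 14 mm boss that makes it 13 mm high in the middle; 16 to 30 g. Origin: centre of its underside; z up
- tray: fixed white plastic sorting tray on 4 feet. Origin: on the table under its middle; x points along the tray towards the gate, z up. Flat floor 95 mm above the table, rim 14 mm above the floor and 4 mm thick. Inside, the floor runs from x = -140 mm to the gate at x = +140 mm; it is 240 mm wide (y from -120 to +120 mm) up to x = +80 mm, then both sides taper straight to the 42 mm wide gate at x = +140 mm
- gate (a point): middle of the gate at floor height, on the outer edge where the floor ends (tray x = 140, y = 0, z = 95 mm); axes as the tray's, x points out. The gate is an open gap 42 mm wide between two rounded 6 mm posts, no roof. A gear tips over and slides down a 20 mm deep, 45 degree tongue into the slot once its centre is past this edge, so fingers need not enter the gate
- slot (a point): centre of the inner floor of the kit box's middle slot, 3 mm above the table; axes as the tray's. Slot 100 mm long (x), 52 mm wide (y), 52 mm deep; the grey box is fixed, 106 x 168 x 55 mm, with three such slots side by side, and stands on the table just beyond the end of the tray, slot centre 54 mm past the gate, with the middle slot below the gate
- rotor_hub: loose orange rotor hub (nose cone), 40 mm in diameter and 40 mm high, standing on the tray among the gears; origin: centre of its underside. Must stay
- motor: loose steel DC motor, 28 mm in diameter, 53 mm high with its shaft, standing on the table beside the tray (on the tray's +y side); origin: centre of its underside. Must stay
- terminal_block: loose white terminal block with a red and a black socket, 90 x 50 x 32 mm, on the table on the tray's +y side; origin: centre of its underside, x along its length. Must stay
- screwdriver: loose screwdriver, 170 mm long, lying on the table on the tray's +y side; x along it. Must stay
Mind the look-alikes: they are no part of the job. Of the things that look like the rotor_hub, the largest one is meant.

How it is judged:
On the way, in this order (a step that is already met when the one before it is completed fails the run):
1. a first gear is in the middle slot, alone (((x of gear_1 in the frame of slot between -0.052 and 0.052 m and y of gear_1 in the frame of slot between -0.027 and 0.027 m and z of gear_1 in the frame of slot below 0.05 m) or (x of gear_2 in the frame of slot between -0.052 and 0.052 m and y of gear_2 in the frame of slot between -0.027 and 0.027 m and z of gear_2 in the frame of slot below 0.05 m) or (x of gear_3 in the frame of slot between -0.052 and 0.052 m and y of gear_3 in the frame of slot between -0.027 and 0.027 m and z of gear_3 in the frame of slot below 0.05 m))), for 0.2 s.
2. a second gear is in the middle slot ((((x of gear_1 in the frame of slot between -0.052 and 0.052 m and y of gear_1 in the frame of slot between -0.027 and 0.027 m and z of gear_1 in the frame of slot below 0.05 m) and (x of gear_2 in the frame of slot between -0.052 and 0.052 m and y of gear_2 in the frame of slot between -0.027 and 0.027 m and z of gear_2 in the frame of slot below 0.05 m)) or ((x of gear_1 in the frame of slot between -0.052 and 0.052 m and y of gear_1 in the frame of slot between -0.027 and 0.027 m and z of gear_1 in the frame of slot below 0.05 m) and (x of gear_3 in the frame of slot between -0.052 and 0.052 m and y of gear_3 in the frame of slot between -0.027 and 0.027 m and z of gear_3 in the frame of slot below 0.05 m)) or ((x of gear_2 in the frame of slot between -0.052 and 0.052 m and y of gear_2 in the frame of slot between -0.027 and 0.027 m and z of gear_2 in the frame of slot below 0.05 m) and (x of gear_3 in the frame of slot between -0.052 and 0.052 m and y of gear_3 in the frame of slot between -0.027 and 0.027 m and z of gear_3 in the frame of slot below 0.05 m)))), for 0.2 s.
3. all three gears are in the middle slot (x of gear_1 in the frame of slot between -0.052 and 0.052 m and y of gear_1 in the frame of slot between -0.027 and 0.027 m and z of each of gear_1, gear_2, gear_3 in the frame of slot below 0.05 m and x of gear_2 in the frame of slot between -0.052 and 0.052 m and y of gear_2 in the frame of slot between -0.027 and 0.027 m and x of gear_3 in the frame of slot between -0.052 and 0.052 m and y of gear_3 in the frame of slot between -0.027 and 0.027 m), for 0.2 s.
At the end, for the whole second after the job is handed in: All three gears lie at rest in the middle slot of the kit box, below its rim; the rotor hub and the motor stand upright, and hub, motor, terminal block and screwdriver are within 15 mm of where they were (all of step 3 and linear speed of each of gear_1, gear_2, gear_3 below 0.02 m/s and distance of each of rotor_hub, motor, terminal_block, screwdriver from where it was at the start of the episode below 0.015 m and angle between each of rotor_hub, motor's own z axis and vertical below 0.2 rad); the robot touches nothing.
It fails at once if a gear is lifted: its underside more than 10 mm above the tray's floor (z of any of gear_1, gear_2, gear_3 in the frame of tray above 0.105 m).
It fails at once if a gear is pinched or pressed hard: more than 15 N between the fingers and a gear (contact force between the fingers and gear_1 above 15 N or contact force between the fingers and gear_2 above 15 N or contact force between the fingers and gear_3 above 15 N).
It fails at once if the rotor hub, motor, terminal block or screwdriver is moved more than 15 mm (distance of any of rotor_hub, motor, terminal_block, screwdriver from where it was at the start of the episode above 0.015 m).
It fails at once if the rotor hub or the motor is tipped (angle between any of rotor_hub, motor's own z axis and vertical above 0.35 rad).
It also fails if it takes over 61 s, if anything falls off the work surface, if the arm or the gripper's body presses on something with over 40 N, if the wrist force passes 120 N, or if a joint passes its speed limit or range.

## Working session

There is one attempt and no reset: what is moved stays moved. The work goes in short steps, Python scripts to look and compute and a tool call to move; the robot and the scene stay as the last step left them, time stands still between calls to the robot, and variables do not carry over. Pictures are saved under pics/ and viewed, and the job is handed in when it is done.

Besides the shell and the picture viewer there is one more tool, called after "Request:" by a JSON object that holds its "op" and its "data", one argument or row to a line. send_rows: Moves the arm, as the interface text tells. Its arguments: {"type":"object","properties":{"deltas":{"type":"array","items":{"type":"object","properties":{"linear":{"type":"array","items":{"type":"number"}},"dr":{"type":"array","items":{"type":"number"}}}}},"hand":{"type":"number"},"force":{"type":"number"}},"required":["deltas"]}

```bash
mkdir -p pics; ls; python3 - <<'E'
from plant import ctrl, viewer, order
import cv2,json
print(ctrl.read_state())
for n in ["scene","top","wrist"]:
    c=viewer.camera(n)
    cv2.imwrite(f"pics/{n}0.png",c["color"][:,:,::-1])
    print(n,c["fx"],c["fy"],c["cx"],c["cy"],c["extrinsics"])
E
```

```text
pics
{'t': 0.0, 'joint_positions': array([-1.35809430e+00,  2.21206757e-01,  1.52766246e+00, -2.01620822e-05,
        1.39468899e+00, -1.26047949e-01]), 'qvel': array([ 0.00039477,  0.00097877,  0.0001179 , -0.00127262,  0.00029677,
       -0.00127143]), 'joint_torque': array([ 7.79700758e-05, -4.96907830e+01, -3.89394486e+01, -1.50227511e-04,
        1.13656564e-02, -2.27028022e-05]), 'position': array([ 0.20758534, -0.58887998,  0.24118404]), 'tcp_rot': array([-1.57056891,  0.00195246, -1.23204258]), 'force': array([ 0.5926519 , -0.86589651,  0.37663653]), 'wrist_torque': array([ 0.00735324, -0.01415571,  0.02313565]), 'grip_width': 0.08585616466589163}
scene 415.5489979449308 415.5489979449308 272.16872209494016 216.185304970095 [[-0.53877913  0.67950446 -0.49798669  0.98235247]
 [ 0.84243849  0.43189928 -0.32211862  0.26215607]
 [-0.00380095 -0.59307395 -0.80513902  0.64876779]
 [ 0.          0.          0.          1.        ]]
top 439.37549623332717 439.37549623332717 280.29996240378506 209.5647046279612 [[ 0.0123431  -0.99369319  0.11145175  0.56214647]
 [-0.99991953 -0.0119395   0.00428806  0.03461689]
 [-0.00293034 -0.1114957  -0.9937606   0.87569534]
 [ 0.          0.          0.          1.        ]]
wrist 334.9412766530873 334.9412766530873 281.7135857265762 210.94063022983948 [[ 0.3330221  -0.89859552 -0.2856963   0.28016809]
 [-0.94291815 -0.31777858 -0.09960991 -0.56297568]
 [-0.00127915  0.30256053 -0.95312931  0.37223417]
 [ 0.          0.          0.          1.        ]]
```

View pics/top0.png

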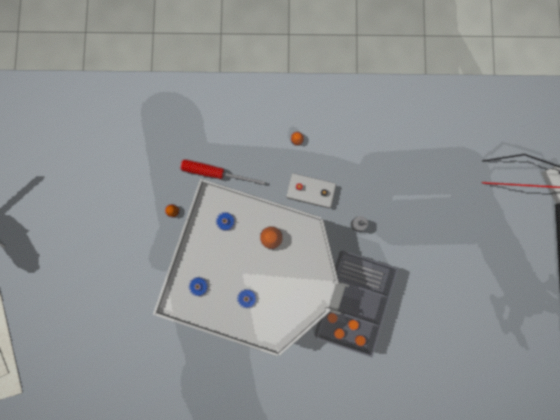

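View pics/scene0.png

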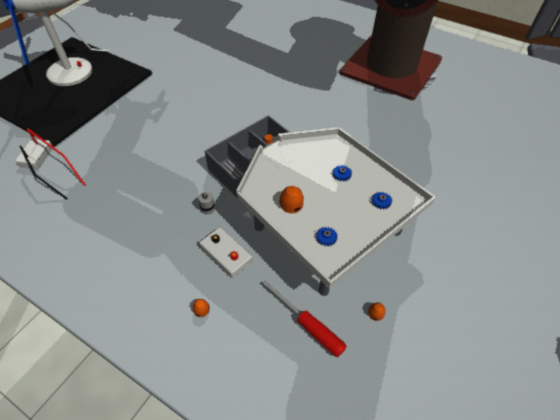

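View pics/wrist0.png

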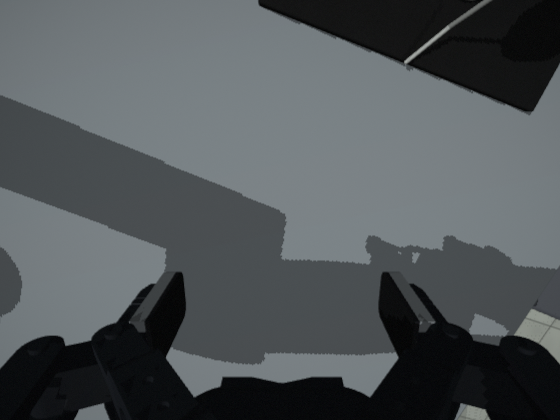

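```bash
cat > h.py <<'E'
import numpy as np,cv2
from plant import ctrl, viewer
def ray(c,u,v,z):
    E=np.array(c["extrinsics"]); d=E[:3,:3]@np.array([(u-c["cx"])/c["fx"],(v-c["cy"])/c["fy"],1.])
    o=E[:3,3]; return o+d*(z-o[2])/d[2]
def proj(c,p):
    E=np.array(c["extrinsics"]); q=E[:3,:3].T@(np.array(p)-E[:3,3]); return np.array([c["cx"]+c["fx"]*q[0]/q[2],c["cy"]+c["fy"]*q[1]/q[2]])
def blobs(c,lo,hi,amin=30):
    hsv=cv2.cvtColor(c["color"],cv2.COLOR_RGB2HSV); m=cv2.inRange(hsv,np.array(lo),np.array(hi))
    n,l,s,ce=cv2.connectedComponentsWithStats(m)
    return [(ce[i],s[i]) for i in range(1,n) if s[i][4]>=amin]
E
python3 - <<'E'
from h import *
for n in ["top","scene"]:
    c=viewer.camera(n)
    print(n)
    for ce,s in blobs(c,(105,150,60),(130,255,255)): print(" blue",ce.round(1),s, ray(c,*ce,0.101).round(4))
    for ce,s in blobs(c,(4,150,60),(15,255,255)): print(" or",ce.round(1),s, ray(c,*ce,0.115).round(4))
    hsv=cv2.cvtColor(c["color"],cv2.COLOR_RGB2HSV)
    m=cv2.inRange(hsv,np.array((0,0,120)),np.array((180,40,255)))
    if n=="top":
        print(hsv[250,220],hsv[250,130],hsv[330,230],hsv[290,300])
    big=c["color"][120:380,130:410] if n=="top" else c["color"][100:330,180:450]
    cv2.imwrite(f"pics/{n}_z.png",cv2.resize(big[:,:,::-1],None,fx=2.8 if n=="top" else 2.6,fy=2.2 if 0 else (2.3 if n=="top" else 2.6),interpolation=cv2.INTER_CUBIC))
E
```

```text
top
 blue [225.1 221. ] [218 214  15  15 132] [0.6275 0.1354 0.101 ]
 blue [198.2 286. ] [191 279  15  16 130] [0.5135 0.1793 0.101 ]
 blue [246.4 297.6] [240 291  14  15  86] [0.4947 0.0949 0.101 ]
 or [296.5 137.8] [292 133  10  11  93] [0.776  0.0107 0.115 ]
 or [171.5 210.2] [166 205  12  11 109] [0.6441 0.2275 0.115 ]
 or [268.7 236.6] [261 228  17  19 225] [0.6001 0.0575 0.115 ]
 or [332.  317.6] [329 314   7   8  41] [ 0.4642 -0.0521  0.115 ]
 or [353.  324.2] [349 320   9   9  70] [ 0.4538 -0.0875  0.115 ]
 or [338.9 333. ] [335 329   9   9  68] [ 0.4389 -0.0637  0.115 ]
 or [360.  340.1] [356 336   9  10  69] [ 0.4277 -0.0991  0.115 ]
[ 23   6 177] [104  18 160] [ 24   7 175] [ 20   8 197]
scene
 blue [16.1 27.5] [  3   0  26  65 294] [ 0.4951 -0.8029  0.101 ]
 blue [341.6 173.1] [333 166  18  14 179] [0.4977 0.0958 0.101 ]
 blue [381.1 200.3] [372 193  20  15 208] [0.5173 0.1799 0.101 ]
 blue [326.2 236.3] [317 228  20  17 245] [0.631  0.1364 0.101 ]
 or [450.2   6.9] [437   2  33  11 120] [-0.1428  0.0744  0.115 ]
 or [500.2  22.6] [464  16  65  15 274] [-0.1338  0.2007  0.115 ]
 or [ 5.4 24.1] [ 0 19 12 11 71] [ 0.5114 -0.8111  0.115 ]
 or [397.9  75. ] [ 344   51   97   47 1268] [0.1952 0.0734 0.115 ]
 or [268.  138.2] [264 134   9  10  65] [ 0.5052 -0.0545  0.115 ]
 or [291.2 199.1] [280 186  23  27 488] [0.6061 0.0563 0.115 ]
 or [200.5 307.4] [193 299  16  18 218] [0.8361 0.0494 0.115 ]
 or [376.5 310.9] [368 303  17  17 219] [0.7111 0.2552 0.115 ]
```

View pics/top_z.png

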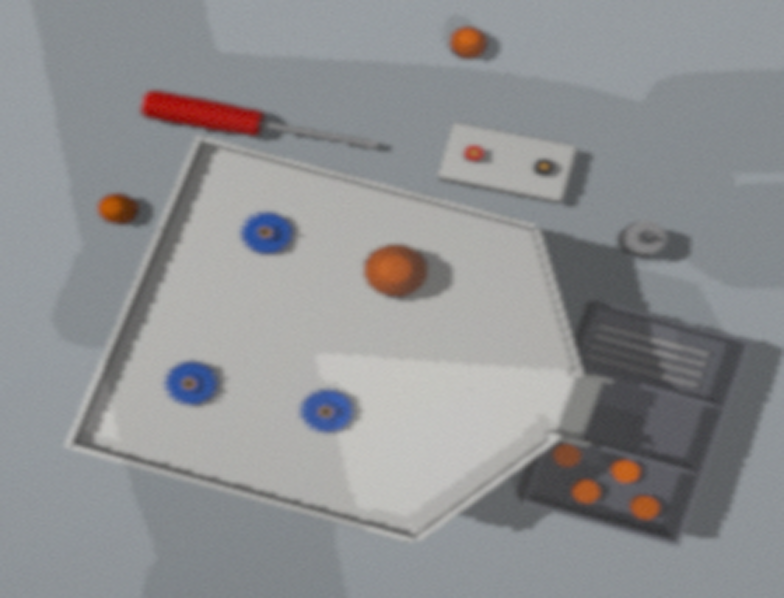

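```bash
python3 - <<'E'
from h import *
for n in ["top","scene"]:
    c=viewer.camera(n)
    hsv=cv2.cvtColor(c["color"],cv2.COLOR_RGB2HSV)
    m=cv2.inRange(hsv,np.array((0,0,100)),np.array((60,45,255)))
    m=cv2.morphologyEx(m,cv2.MORPH_CLOSE,np.ones((3,3)));k,l,s,ce=cv2.connectedComponentsWithStats(m)
    i=1+np.argmax(s[1:,4]); print(n,s[i])
    cv2.imwrite(f"pics/{n}_m.png",(l==i).astype(np.uint8)*255)
    cn=max(cv2.findContours((l==i).astype(np.uint8),cv2.RETR_EXTERNAL,cv2.CHAIN_APPROX_NONE)[0],key=cv2.contourArea)
    a=cv2.approxPolyDP(cn,5,True)[:,0]
    for p in a: print(p,ray(c,*p,0.109).round(4))
E
python3 -c "
import cv2,numpy as np
cv2.imwrite('pics/m2.png',np.hstack([cv2.imread('pics/top_m.png')[100:400,130:420],cv2.imread('pics/scene_m.png')[60:360,170:460]]))"
```

```text
top [    0     0   560    76 40660]
[0 0] [1.0338 0.5638 0.109 ]
[ 0 69] [0.9001 0.5526 0.109 ]
[559  75] [ 0.8999 -0.4648  0.109 ]
[559   0] [ 1.0448 -0.4732  0.109 ]
scene [  236   127   200   161 15826]
[279 133] [ 0.4769 -0.0482  0.109 ]
[279 140] [ 0.493  -0.0381  0.109 ]
[258 146] [ 0.5272 -0.0624  0.109 ]
[236 190] [ 0.635  -0.0351  0.109 ]
[329 287] [0.711  0.1828 0.109 ]
[435 197] [0.4694 0.2539 0.109 ]
[340 128] [0.4027 0.0428 0.109 ]
```

View pics/m2.png

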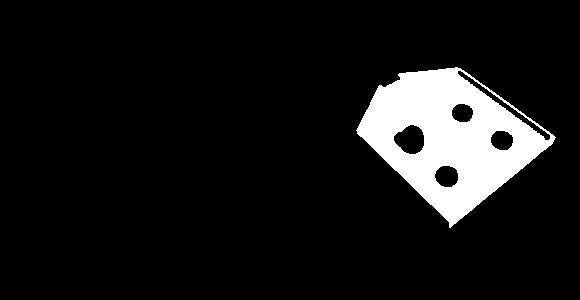

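View pics/scene_z.png

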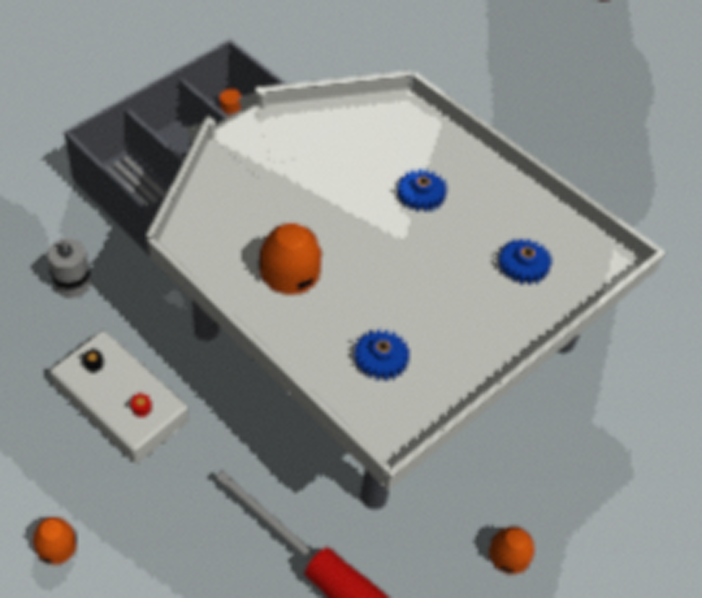

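```bash
cat >> h.py <<'E'
def fit(A,B): # rigid 2D A->B
    A=np.array(A);B=np.array(B);a=A.mean(0);b=B.mean(0)
    H=(A-a).T@(B-b); th=np.arctan2(H[0,1]-H[1,0],H[0,0]+H[1,1])
    R=np.array([[np.cos(th),-np.sin(th)],[np.sin(th),np.cos(th)]]); return th,R,b-R@a,((A-a)@R.T+b-B)
E
python3 - <<'E'
from h import *
M=[(-.144,.124),(-.144,-.124),(.0822,-.124),(.0822,.124)]
P={"top":[(201.4,180.9),(155.7,313.9),(279.3,353),(322.1,220)],"scene":[(330,283.8),(433.8,196.9),(339.6,129.2),(238.5,191.5)]}
for n in P:
    c=viewer.camera(n)
    W=[ray(c,*p,.109)[:2] for p in P[n]]
    th,R,t,r=fit(M,W); print(n,th,t.round(4),(r*1000).round(1).tolist())
    T=lambda p:(R.T@(np.array(p)-t)*1000).round(1)
    for ce,s in blobs(c,(105,150,60),(130,255,255),80): 
        w=ray(c,*ce,0.101)[:2]; print(" blue",w.round(4),T(w))
    for ce,s in blobs(c,(4,150,60),(15,255,255),200): 
        w=ray(c,*ce,0.112)[:2]; print(" or",w.round(4),T(w))
    print(" gate",R@[.14,0]+t)
    g=[(337.1,282.6),(328.6,310.4)] if n=="top" else [(260.8,147.7),(280.8,135.4)]
    print(" posts",[T(ray(c,*q,.109)[:2]) for q in g])
E
```

```text
top -1.8692322712505014 [0.5403 0.0775] [[3.7, 0.5], [-1.7, 2.7], [-6.0, -1.2], [4.0, -2.0]]
 blue [0.6275 0.1354] [-81.   66.3]
 blue [0.5133 0.1793] [-89.3 -55.8]
 blue [0.4944 0.095 ] [ -3.2 -49. ]
 or [0.6003 0.0575] [ 1.5 63.2]
 gate [ 0.49916077 -0.05627517]
 posts [array([138.1,  24. ]), array([138. , -25.4])]
scene -1.8755135743418232 [0.5451 0.0825] [[0.9, 1.0], [-0.3, 4.9], [-4.0, -2.5], [3.3, -3.5]]
 blue [ 0.4949 -0.8032] [860.  217.9]
 blue [0.4978 0.0957] [  1.5 -49.1]
 blue [0.5173 0.1799] [-84.6 -55.7]
 blue [0.631  0.1364] [-77.2  65.7]
 or [-0.1401  0.2031] [  90.5 -689.8]
 or [0.1906 0.0715] [ 116.8 -334.9]
 or [0.6039 0.0551] [ 8.5 64.3]
 or [0.8353 0.0481] [-54.3 287.1]
 or [0.7097 0.2551] [-214.   105.2]
 gate [ 0.503104   -0.05106709]
 posts [array([136.8,  25.2]), array([138. , -24.2])]
```

```bash
cat >> h.py <<'E'
from scipy.spatial.transform import Rotation as Ro
TH=-1.8724; T0=np.array([0.5427,0.080])
RT=np.array([[np.cos(TH),-np.sin(TH)],[np.sin(TH),np.cos(TH)]])
def tow(p): return RT@(np.array(p)/1000)+T0
def tot(w): return RT.T@(np.array(w)[:2]-T0)*1000
def where():
    s=ctrl.read_state(); p=s["position"]; R=Ro.from_euler('xyz',s["tcp_rot"]).as_matrix()
    yaw=np.arctan2(R[1,0],R[0,0])-(TH+np.pi/2)
    print("t %.2f tray xy %s z %.1f yaw_rel %.3f down %s F %s grip %.1f"%(s["t"],tot(p).round(1),p[2]*1000,yaw,R[:,1].round(3),np.round(s["force"],1),s["grip_width"]*1000))
    return s,p,R
def delta(x,y,z):
    s,p,R=where(); w=np.r_[tow((x,y)),z/1000]; print(" linear mm to target:",(R.T@(w-p)*1000).round(1))
E
python3 - <<'E'
from h import *
for w in [(0.6293,0.1359),(0.5153,0.1796),(0.496,0.0954),(.602,.0563)]: print(tot(w).round(1))
w,p,R=where()
E
```

```text
[-79.1  66.1]
[-87.  -55.7]
[ -0.8 -49.2]
[ 5.  63.7]
t 0.45 tray xy [ 738.7 -121. ] z 242.2 yaw_rel -0.930 down [-0.  0. -1.] F [-0.4 -0.5  0.7] grip 85.7
```

Request:
{"op": "send_rows", "data": {
  "deltas": [
    {"linear": [0, 0, 0], "dr": [0, -0.12, 0]},
    {"linear": [0, 0, 0], "dr": [0, -0.12, 0]},
    {"linear": [0, 0, 0], "dr": [0, -0.12, 0]},
    {"linear": [0, 0, 0], "dr": [0, -0.12, 0]},
    {"linear": [0, 0, 0], "dr": [0, -0.12, 0]},
    {"linear": [0, 0, 0], "dr": [0, -0.12, 0]},
    {"linear": [0, 0, 0], "dr": [0, -0.12, 0]},
    {"linear": [0, 0, 0], "dr": [0, -0.091, 0]},
    {"linear": [0, 0, 0], "dr": [0, 0, 0]}
  ],
  "hand": 180,
  "force": 20
}}

```text
t: 1.2
position: [0.2077, -0.5895, 0.2423]
tcp_rot: [-1.571, 0.0, -0.298]
force: [-0.3, -0.7, 0.8]
grip_width: 0.0253
```

```bash
python3 - <<'E'
from h import *
delta(-37,-49,200)
E
```

```text
t 1.20 tray xy [ 738.8 -121. ] z 242.3 yaw_rel 0.004 down [-0. -0. -1.] F [-0.3 -0.7  0.8] grip 25.3
 linear mm to target: [ 74.9  42.3 775.5]
```

Request:
{"op": "send_rows", "data": {
  "deltas": [
    {"linear": [3, 0, 30]},
    {"linear": [3, 0, 32]},
    {"linear": [3, 0, 32]},
    {"linear": [3, 0, 32]},
    {"linear": [3, 0, 32]},
    {"linear": [3, 0, 32]},
    {"linear": [3, 0, 32]},
    {"linear": [3, 0, 32]},
    {"linear": [3, 0, 32]},
    {"linear": [3, 0, 32]},
    {"linear": [3, 0, 32]},
    {"linear": [3, 0, 32]}
  ]
}}

```text
$.deltas[0]: bad value
```

Request:
{"op": "send_rows", "data": {
  "deltas": [
    {"linear": [3, 0, 32]},
    {"linear": [3, 0, 32]},
    {"linear": [3, 0, 32]},
    {"linear": [3, 0, 32]},
    {"linear": [3, 0, 32]},
    {"linear": [3, 0, 32]},
    {"linear": [3, 0, 32]},
    {"linear": [3, 0, 32]},
    {"linear": [3, 0, 32]},
    {"linear": [3, 0, 32]},
    {"linear": [3, 5, 32]},
    {"linear": [3, 10, 30]}
  ]
}}

```text
$.deltas[0]: bad value
```

Request:
{"op": "send_rows", "data": {
  "deltas": [
    {"linear": [3, 20, 6]},
    {"linear": [0, 7, 0]},
    {"linear": [0, 0, 0]},
    {"linear": [0, 0, 0]}
  ]
}}

```text
$.deltas[0]: bad value
```

```bash
python3 - <<'E'
from h import *
delta(-37,-49,160)
for n in ["top","wrist"]:
    c=viewer.camera(n); cv2.imwrite(f"pics/{n}1.png",c["color"][:,:,::-1])
E
```

```text
t 1.20 tray xy [ 738.8 -121. ] z 242.3 yaw_rel 0.004 down [-0. -0. -1.] F [-0.3 -0.7  0.8] grip 25.3
 linear mm to target: [ 74.9  82.3 775.5]
```

dr is required in every row.

Request:
{"op": "send_rows", "data": {
  "deltas": [
    {"linear": [3, 0, 30], "dr": [0, 0, 0]},
    {"linear": [3, 0, 32], "dr": [0, 0, 0]},
    {"linear": [3, 0, 32], "dr": [0, 0, 0]},
    {"linear": [3, 0, 32], "dr": [0, 0, 0]},
    {"linear": [3, 0, 32], "dr": [0, 0, 0]},
    {"linear": [3, 0, 32], "dr": [0, 0, 0]},
    {"linear": [3, 0, 32], "dr": [0, 0, 0]},
    {"linear": [3, 0, 32], "dr": [0, 0, 0]},
    {"linear": [3, 0, 32], "dr": [0, 0, 0]},
    {"linear": [3, 0, 32], "dr": [0, 0, 0]},
    {"linear": [3, 0, 32], "dr": [0, 0, 0]},
    {"linear": [3, 0, 32], "dr": [0, 0, 0]}
  ]
}}

```text
t: 2.3
position: [0.3557, -0.2339, 0.2426]
tcp_rot: [-1.571, -0.001, -0.304]
force: [1.0, 0.6, 0.1]
grip_width: 0.0252
```

Request:
{"op": "send_rows", "data": {
  "deltas": [
    {"linear": [3, 0, 32], "dr": [0, 0, 0]},
    {"linear": [3, 0, 32], "dr": [0, 0, 0]},
    {"linear": [3, 0, 32], "dr": [0, 0, 0]},
    {"linear": [3, 0, 32], "dr": [0, 0, 0]},
    {"linear": [3, 0, 32], "dr": [0, 0, 0]},
    {"linear": [3, 0, 32], "dr": [0, 0, 0]},
    {"linear": [3, 0, 32], "dr": [0, 0, 0]},
    {"linear": [3, 0, 32], "dr": [0, 0, 0]},
    {"linear": [3, 0, 32], "dr": [0, 0, 0]},
    {"linear": [3, 0, 32], "dr": [0, 0, 0]},
    {"linear": [3, 5, 32], "dr": [0, 0, 0]},
    {"linear": [3, 10, 30], "dr": [0, 0, 0]}
  ]
}}

```text
t: 3.3
position: [0.5044, 0.1208, 0.2287]
tcp_rot: [-1.569, -0.003, -0.304]
force: [1.1, 0.6, -0.2]
grip_width: 0.0254
```

Request:
{"op": "send_rows", "data": {
  "deltas": [
    {"linear": [3, 20, 6], "dr": [0, 0, 0]},
    {"linear": [0, 7, 0], "dr": [0, 0, 0]},
    {"linear": [0, 0, 0], "dr": [0, 0, 0]},
    {"linear": [0, 0, 0], "dr": [0, 0, 0]}
  ]
}}

```text
t: 3.63
position: [0.507, 0.123, 0.2]
tcp_rot: [-1.572, 0.001, -0.303]
force: [-0.2, 0.4, 0.2]
grip_width: 0.0255
```

```bash
python3 - <<'E'
from h import *
delta(-37,-49,160)
for n in ["top","wrist"]:
    c=viewer.camera(n); cv2.imwrite(f"pics/{n}1.png",c["color"][:,:,::-1])
E
```

```text
t 3.63 tray xy [-30.5 -46.9] z 200.0 yaw_rel -0.001 down [-0.002 -0.    -1.   ] F [-0.2  0.4  0.2] grip 25.5
 linear mm to target: [-2.  40.   6.6]
```

View pics/wrist1.png

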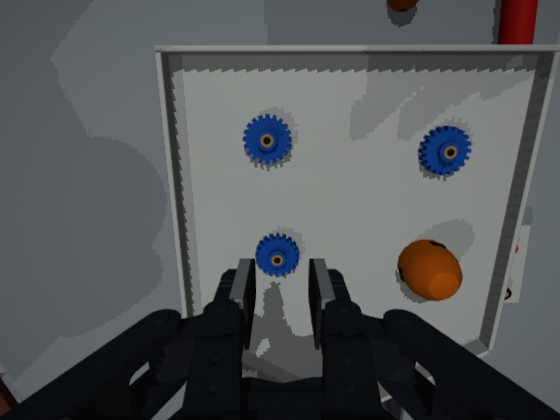

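View pics/top1.png

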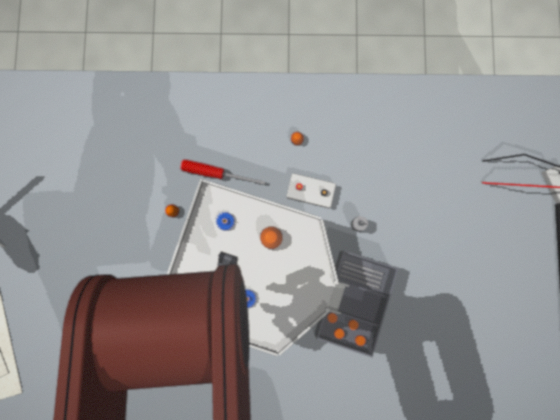

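```bash
python3 - <<'E'
from h import *
c=viewer.camera("wrist"); s,p,R=where()
for ce,st in blobs(c,(105,150,60),(130,255,255),200):
    w=ray(c,*ce,.101); print(ce.round(0),st, tot(w).round(1), "tool",(R.T@(w-p)*1000).round(1))
for u,v in [(163,48),(553,48)]: print("back rim",tot(ray(c,u,v,.109)).round(1))
for off in [(-.0127,.011,.011),(.0127,.011,.011),(-.0127,.011,-.011),(.0127,.011,-.011),(0,.011,0)]:
    print(off,proj(c,p+R@np.array(off)).round(1))
E
```

```text
t 3.78 tray xy [-30.6 -45.7] z 201.6 yaw_rel -0.001 down [ 0.002  0.    -1.   ] F [ 0.3  0.  -0.5] grip 24.9
[266. 139.] [ 243  115   48   49 1474] [-86.  -56.7] tool [-11.2 100.6  55.3]
[444. 150.] [ 420  127   50   48 1538] [-78.6  64.8] tool [110.3 100.8  48. ]
[276. 254.] [ 255  233   43   44 1233] [ -0.5 -50.3] tool [ -4.8 100.6 -30.2]
back rim [-140.9 -118.2]
back rim [-140.8  118.3]
(-0.0127, 0.011, 0.011) [255.8 255.2]
(0.0127, 0.011, 0.011) [310.6 255.3]
(-0.0127, 0.011, -0.011) [256.8 296.8]
(0.0127, 0.011, -0.011) [309.4 296.8]
(0, 0.011, 0) [283.1 276.5]
```

Request:
{"op": "send_rows", "data": {
  "deltas": [
    {"linear": [-5, 10, 6], "dr": [0, 0, 0]},
    {"linear": [0, 18, 0], "dr": [0, 0, 0]},
    {"linear": [0, 18, 0], "dr": [0, 0, 0]},
    {"linear": [0, 18, 0], "dr": [0, 0, 0]},
    {"linear": [0, 12, 0], "dr": [0, 0, 0]},
    {"linear": [0, 6, 0], "dr": [0, 0, 0]},
    {"linear": [0, 3, 0], "dr": [0, 0, 0]},
    {"linear": [0, 0, 0], "dr": [0, 0, 0]}
  ]
}}

```text
t: 4.45
position: [0.5046, 0.1309, 0.1151]
tcp_rot: [-1.571, 0.0, -0.301]
force: [-0.0, -0.8, 0.6]
grip_width: 0.025
```

```bash
python3 - <<'E'
from h import *
where()
for n in ["scene","wrist"]:
    c=viewer.camera(n); cv2.imwrite(f"pics/{n}2.png",c["color"][:,:,::-1])
s,p,R=where()
for ce,st in blobs(c,(105,150,60),(130,255,255),200):
    w=ray(c,*ce,.101); print(ce.round(0),st, tot(w).round(1), "tool",(R.T@(w-p)*1000).round(1))
E
```

```text
t 4.45 tray xy [-37.3 -51.5] z 115.1 yaw_rel 0.000 down [-0. -0. -1.] F [-0.  -0.8  0.6] grip 25.0
t 4.55 tray xy [-37.6 -50.9] z 116.2 yaw_rel 0.000 down [ 0.001  0.    -1.   ] F [-0.4 -0.5  0.5] grip 25.4
[270. 172.] [ 233  136   75   75 3480] [-86.6 -56.8] tool [-5.9 15.2 49.1]
[534. 191.] [ 503  154   57   74 2574] [-78.1  61.5] tool [112.4  15.4  40.5]
[285. 335.] [ 253  305   62   62 2343] [ -1.3 -49.9] tool [  0.9  15.2 -36.2]
```

View pics/wrist2.png

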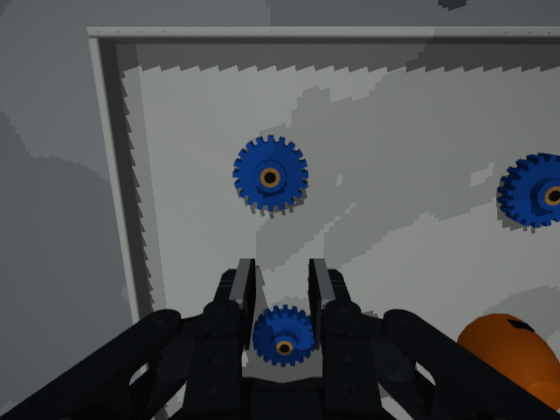

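View pics/scene2.png

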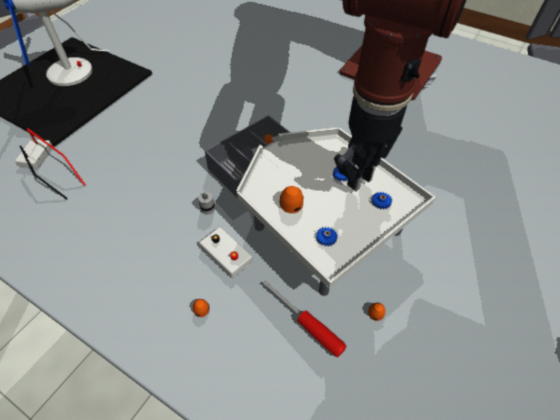

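Request:
{"op": "send_rows", "data": {
  "deltas": [
    {"linear": [1, 2, 0], "dr": [0, 0, 0]},
    {"linear": [0, 2, 0], "dr": [0, 0, 0]},
    {"linear": [0, 2, 0], "dr": [0, 0, 0]},
    {"linear": [0, 0, 0], "dr": [0, 0, 0]}
  ]
}}

```text
t: 4.88
position: [0.5055, 0.1306, 0.1091]
tcp_rot: [-1.571, 0.0, -0.301]
force: [-0.1, 0.5, 1.0]
grip_width: 0.025
```

```bash
python3 - <<'E'
from h import *
where()
E
```

```text
t 4.88 tray xy [-37.2 -50.6] z 109.1 yaw_rel 0.001 down [-0.  0. -1.] F [-0.1  0.5  1. ] grip 25.0
```

Request:
{"op": "send_rows", "data": {
  "deltas": [
    {"linear": [0, 0, -4], "dr": [0, 0, 0]},
    {"linear": [0, 0, -4], "dr": [0, 0, 0]},
    {"linear": [0, 0, -4], "dr": [0, 0, 0]},
    {"linear": [0, 0, -3], "dr": [0, 0, 0]},
    {"linear": [0.5, 0, -3], "dr": [0, 0, 0]},
    {"linear": [1, 0, -4], "dr": [0, 0, 0]},
    {"linear": [2, 0, -5], "dr": [0, 0, 0]},
    {"linear": [2, 0, -5], "dr": [0, 0, 0]},
    {"linear": [2, 0, -5], "dr": [0, 0, 0]},
    {"linear": [2, 0, -5], "dr": [0, 0, 0]},
    {"linear": [1, 0, -3], "dr": [0, 0, 0]},
    {"linear": [0, 0, 0], "dr": [0, 0, 0]}
  ]
}}

```text
t: 5.88
position: [0.5024, 0.0837, 0.1093]
tcp_rot: [-1.571, -0.0, -0.302]
force: [0.2, -1.0, -0.1]
grip_width: 0.025
```

```bash
cat > look.py <<'E'
from h import *
import sys
n=sys.argv[1]
s,p,R=where()
c=viewer.camera("wrist"); cv2.imwrite(f"pics/wrist{n}.png",c["color"][:,:,::-1])
for ce,st in blobs(c,(105,150,60),(130,255,255),200):
    w=ray(c,*ce,.101); print(ce.round(0),st, tot(w).round(1), "tool",(R.T@(w-p)*1000).round(1))
if len(sys.argv)>2:
    c=viewer.camera("scene"); cv2.imwrite(f"pics/scene{n}.png",cv2.resize(c["color"][80:330,180:450,::-1],None,fx=2.2,fy=2.2,interpolation=cv2.INTER_CUBIC))
E
python3 look.py 3 s
```

```text
t 5.88 tray xy [  8.4 -39.6] z 109.3 yaw_rel -0.000 down [ 0. -0. -1.] F [ 0.2 -1.  -0.1] grip 25.0
[238.  57.] [ 195   10   87   95 5080] [-86.3 -56.8] tool [-17.2   8.3  94.8]
[538.  81.] [ 509   36   51   90 2467] [-77.9  59.4] tool [98.9  8.3 86.3]
[283. 316.] [ 253  283   60   66 2587] [ 28.3 -39.6] tool [ -0.    8.3 -19.9]
```

View pics/wrist3.png

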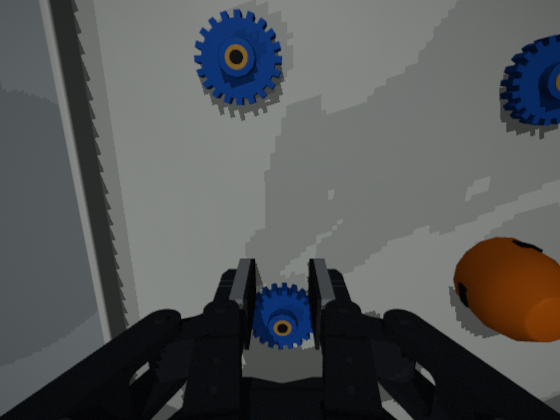

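View pics/scene3.png

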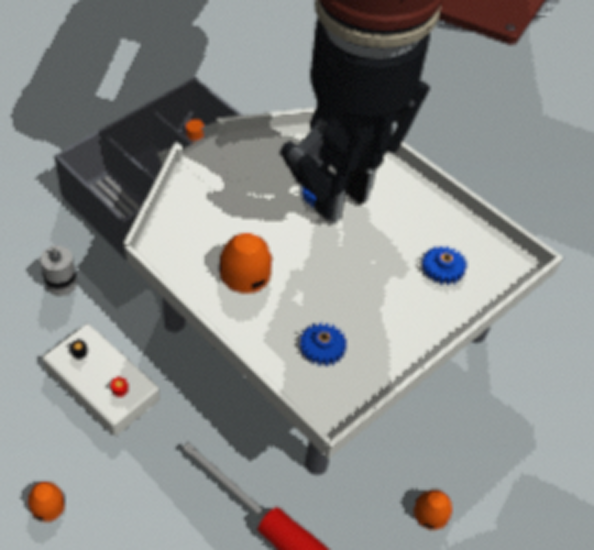

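Request:
{"op": "send_rows", "data": {
  "deltas": [
    {"linear": [2, 0, -4], "dr": [0, 0, 0]},
    {"linear": [2.5, 0, -5.5], "dr": [0, 0, 0]},
    {"linear": [2.5, 0, -5.5], "dr": [0, 0, 0]},
    {"linear": [2.5, 0, -5.5], "dr": [0, 0, 0]},
    {"linear": [2.5, 0, -5.5], "dr": [0, 0, 0]},
    {"linear": [2.5, 0, -5.5], "dr": [0, 0, 0]},
    {"linear": [2.5, 0, -5.5], "dr": [0, 0, 0]},
    {"linear": [2.5, 0, -5.5], "dr": [0, 0, 0]},
    {"linear": [2.5, 0, -5.5], "dr": [0, 0, 0]},
    {"linear": [2.5, 0, -5.5], "dr": [0, 0, 0]},
    {"linear": [2.5, 0, -5.5], "dr": [0, 0, 0]},
    {"linear": [2, 0, -4], "dr": [0, 0, 0]}
  ]
}}

```text
t: 6.98
position: [0.5114, 0.015, 0.1093]
tcp_rot: [-1.571, -0.0, -0.301]
force: [0.8, -0.0, -0.3]
grip_width: 0.0252
```

Request:
{"op": "send_rows", "data": {
  "deltas": [
    {"linear": [2.5, 0, -5], "dr": [0, 0, 0]},
    {"linear": [2.5, 0, -5], "dr": [0, 0, 0]},
    {"linear": [2, 0, -4], "dr": [0, 0, 0]},
    {"linear": [1.5, 0, -4], "dr": [0, 0, 0]},
    {"linear": [0, 0, 0], "dr": [0, 0, 0]}
  ]
}}

```text
t: 7.4
position: [0.5142, -0.0047, 0.1093]
tcp_rot: [-1.571, -0.0, -0.302]
force: [-1.0, -0.3, 0.0]
grip_width: 0.0249
```

```bash
python3 look.py 4 s
```

```text
t 7.40 tray xy [89.4 -2. ] z 109.3 yaw_rel 0.000 down [ 0. -0. -1.] F [-1.  -0.3  0. ] grip 24.9
[283. 316.] [ 252  283   60   66 2610] [109.2  -2.1] tool [ -0.    8.3 -19.8]
```

View pics/wrist4.png

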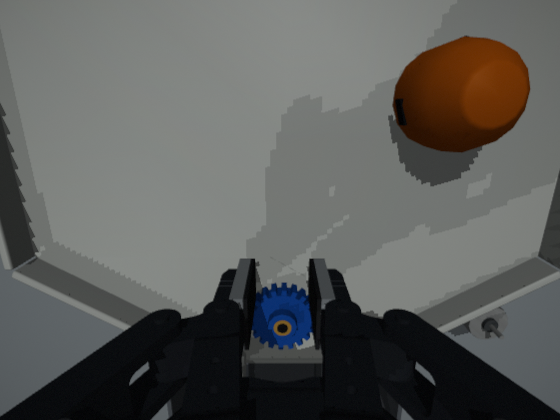

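View pics/scene4.png

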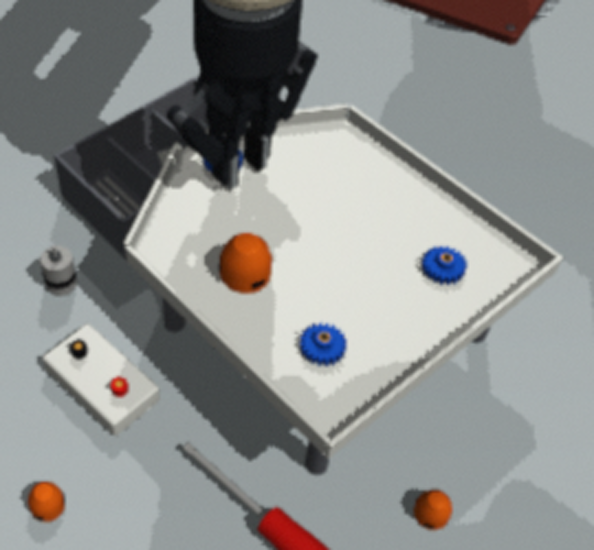

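```bash
python3 - <<'E'
from h import *
c=viewer.camera("wrist")
for u,v,z in [(14,270,.109),(560,264,.109),(38,248,.109),(540,259,.109),(283,360,.095)]: print(u,v,tot(ray(c,u,v,z)).round(1))
cv2.imwrite("pics/w4z.png",cv2.resize(c["color"][220:420,:,::-1],None,fx=1.42,fy=2.5,interpolation=cv2.INTER_CUBIC))
E
```

```text
14 270 [  79.9 -119.5]
560 264 [ 76.8 117.5]
38 248 [  69.5 -106.7]
540 259 [ 74.4 108.3]
283 360 [140.1  -2.1]
```

View pics/w4z.png

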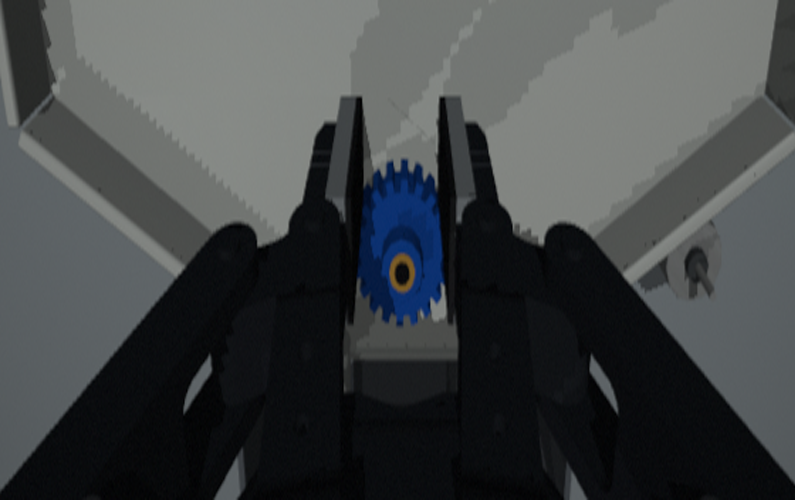

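Request:
{"op": "send_rows", "data": {
  "deltas": [
    {"linear": [1, 0, -3], "dr": [0, 0, 0]},
    {"linear": [1, 0, -4], "dr": [0, 0, 0]},
    {"linear": [0, 0, -4], "dr": [0, 0, 0]},
    {"linear": [0, 0, -4], "dr": [0, 0, 0]},
    {"linear": [0, 0, -4], "dr": [0, 0, 0]},
    {"linear": [0, 0, -4], "dr": [0, 0, 0]},
    {"linear": [0, 0, -4], "dr": [0, 0, 0]},
    {"linear": [0, 0, -3], "dr": [0, 0, 0]},
    {"linear": [0, 0, -2], "dr": [0, 0, 0]},
    {"linear": [0, 0, 0], "dr": [0, 0, 0]},
    {"linear": [0, 0, 0], "dr": [0, 0, 0]}
  ]
}}

```text
t: 8.47
position: [0.5065, -0.0352, 0.1093]
tcp_rot: [-1.571, -0.0, -0.301]
force: [0.7, -0.1, 0.5]
grip_width: 0.0255
```

```bash
python3 look.py 5 s
```

```text
t 8.47 tray xy [120.8  -0.4] z 109.3 yaw_rel 0.000 down [ 0.  0. -1.] F [ 0.7 -0.1  0.5] grip 25.5
[288. 322.] [ 263  309   49   31 1049] [144.3   2.2] tool [  2.6   8.3 -23.5]
```

View pics/wrist5.png

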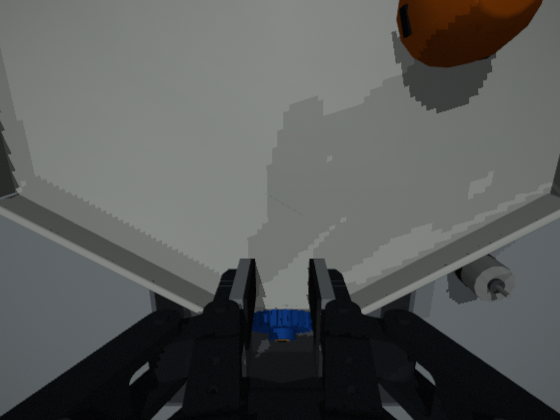

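View pics/scene5.png

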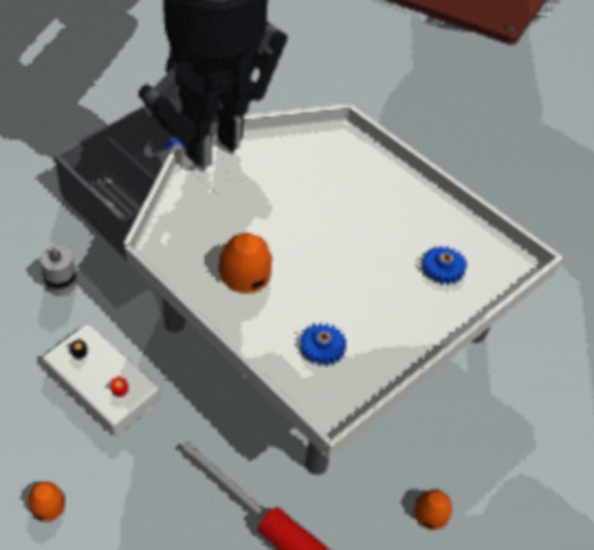

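Request:
{"op": "send_rows", "data": {
  "deltas": [
    {"linear": [0, 0, 6], "dr": [0, 0, 0]},
    {"linear": [0, -10, 10], "dr": [0, 0, 0]},
    {"linear": [0, -20, 15], "dr": [0, 0, 0]},
    {"linear": [0, -20, 20], "dr": [0, 0, 0]},
    {"linear": [0, -15, 20], "dr": [0, 0, 0]},
    {"linear": [0, 0, 15], "dr": [0, 0, 0]}
  ]
}}

```text
t: 9.07
position: [0.535, 0.0492, 0.1794]
tcp_rot: [-1.568, -0.007, -0.3]
force: [0.8, 0.1, 1.2]
grip_width: 0.0245
```

```bash
python3 look.py 6 s; python3 - <<'E'
from h import *
c=viewer.camera("top"); cv2.imwrite("pics/top6.png",cv2.resize(c["color"][160:380,150:410,::-1],None,fx=2.5,fy=2.5,interpolation=cv2.INTER_CUBIC))
E
```

```text
t 9.07 tray xy [31.7  1.8] z 179.4 yaw_rel 0.001 down [ 0.007  0.    -1.   ] F [0.8 0.1 1.2] grip 24.5
[177.  30.] [ 148    0   59   63 2324] [-85.9 -56.8] tool [-59.   78.2 117.5]
[394.  44.] [ 365   14   59   64 2127] [-78.8  65.2] tool [ 63.1  79.1 110.2]
```

View pics/top6.png

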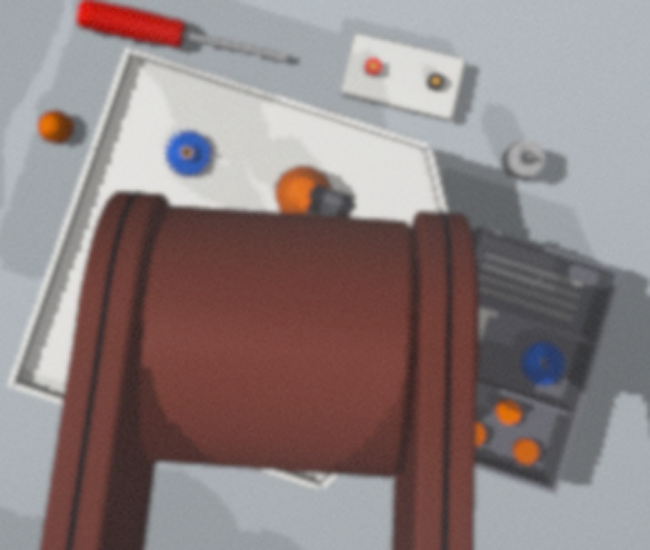

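View pics/scene6.png

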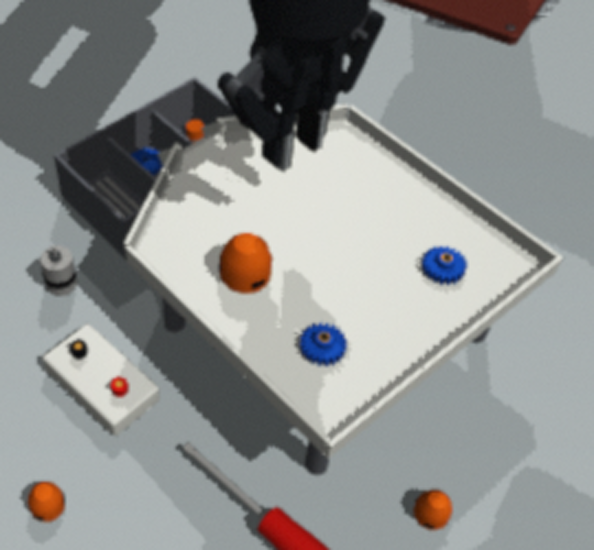

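Request:
{"op": "send_rows", "data": {
  "deltas": [
    {"linear": [-5, 0, 13], "dr": [0, 0, 0]},
    {"linear": [-9, 0, 23], "dr": [0, 0, 0]},
    {"linear": [-9, 0, 23], "dr": [0, 0, 0]},
    {"linear": [-9, 0, 23], "dr": [0, 0, 0]},
    {"linear": [-9, 0, 23], "dr": [0, 0, 0]},
    {"linear": [-9, 0, 23], "dr": [0, 0, 0]},
    {"linear": [-8, 0, 18], "dr": [0, 0, 0]},
    {"linear": [0, 15, 4], "dr": [0, 0, 0]},
    {"linear": [0, 20, 0], "dr": [0, 0, 0]},
    {"linear": [0, 15, 0], "dr": [0, 0, 0]},
    {"linear": [0, 0, 0], "dr": [0, 0, 0]},
    {"linear": [0, 0, 0], "dr": [0, 0, 0]}
  ]
}}

```text
t: 10.22
position: [0.5199, 0.2068, 0.1231]
tcp_rot: [-1.573, 0.003, -0.301]
force: [-0.1, 0.2, -0.1]
grip_width: 0.0252
```

```bash
python3 look.py 7 s
```

```text
t 10.22 tray xy [-114.3  -59.5] z 123.1 yaw_rel 0.000 down [-0.003 -0.001 -1.   ] F [-0.1  0.2 -0.1] grip 25.2
[286. 311.] [ 257  281   56   61 2188] [-87.8 -57.7] tool [  1.8  22.1 -26.5]
[513. 324.] [ 478  295   71   59 2496] [-80.2  63.9] tool [123.5  21.8 -34.1]
```

View pics/wrist7.png

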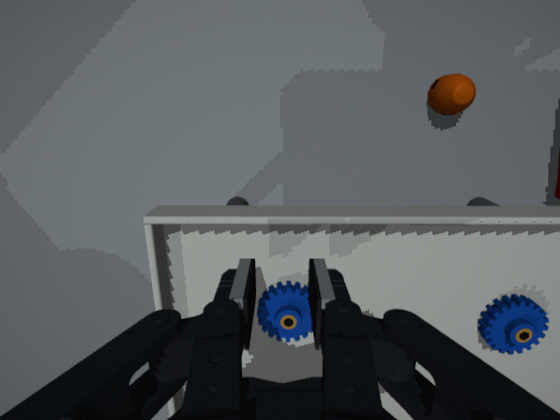

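Request:
{"op": "send_rows", "data": {
  "deltas": [
    {"linear": [1, 0, 3], "dr": [0, 0, 0]},
    {"linear": [1, 0, 3], "dr": [0, 0, 0]},
    {"linear": [0, 4, 0], "dr": [0, 0, 0]},
    {"linear": [0, 4, 0], "dr": [0, 0, 0]},
    {"linear": [0, 4, 0], "dr": [0, 0, 0]},
    {"linear": [0, 2, 0], "dr": [0, 0, 0]},
    {"linear": [0, 0, 0], "dr": [0, 0, 0]}
  ]
}}

```text
t: 10.9
position: [0.524, 0.2124, 0.1092]
tcp_rot: [-1.572, 0.002, -0.301]
force: [0.2, 0.1, -1.2]
grip_width: 0.025
```

```bash
python3 look.py 8
```

```text
t 10.90 tray xy [-120.9  -57.1] z 109.2 yaw_rel 0.001 down [-0.002 -0.    -1.   ] F [ 0.2  0.1 -1.2] grip 25.0
[284. 338.] [ 250  307   66   64 2648] [-88.2 -56.5] tool [  0.7   8.3 -32.7]
[524. 351.] [ 486  321   74   63 2787] [-80.8  63.9] tool [121.1   8.1 -40.1]
```

View pics/wrist8.png

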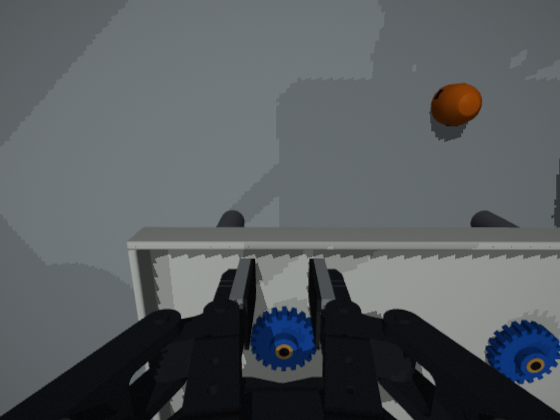

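Request:
{"op": "send_rows", "data": {
  "deltas": [
    {"linear": [0.5, 0, -4], "dr": [0, 0, 0]},
    {"linear": [0, 0, -4], "dr": [0, 0, 0]},
    {"linear": [0, 0, -3], "dr": [0, 0, 0]},
    {"linear": [0, 0, -3], "dr": [0, 0, 0]},
    {"linear": [1, 0, -4], "dr": [0, 0, 0]},
    {"linear": [1.5, 0, -5], "dr": [0, 0, 0]},
    {"linear": [1.7, 0, -6], "dr": [0, 0, 0]},
    {"linear": [1.7, 0, -6], "dr": [0, 0, 0]},
    {"linear": [1.7, 0, -6], "dr": [0, 0, 0]},
    {"linear": [1.7, 0, -6], "dr": [0, 0, 0]},
    {"linear": [1.7, 0, -6], "dr": [0, 0, 0]},
    {"linear": [1.5, 0, -5], "dr": [0, 0, 0]}
  ]
}}

```text
t: 11.95
position: [0.52, 0.1526, 0.1103]
tcp_rot: [-1.571, -0.0, -0.301]
force: [-0.1, 0.3, -0.5]
grip_width: 0.025
```

```bash
python3 look.py 9
```

```text
t 11.95 tray xy [-62.5 -43.2] z 110.3 yaw_rel 0.000 down [ 0. -0. -1.] F [-0.1  0.3 -0.5] grip 25.0
[520. 245.] [ 478  210   82   72 3455] [-79.4  64.4] tool [107.7   9.3  16.8]
[282. 313.] [ 252  281   60   66 2606] [-43.3 -43.4] tool [ -0.1   9.3 -19.2]
```

Request:
{"op": "send_rows", "data": {
  "deltas": [
    {"linear": [1.8, 0.5, -6], "dr": [0, 0, 0]},
    {"linear": [1.8, 0.5, -6.5], "dr": [0, 0, 0]},
    {"linear": [1.8, 0, -6.5], "dr": [0, 0, 0]},
    {"linear": [1.8, 0, -6.5], "dr": [0, 0, 0]},
    {"linear": [1.8, 0, -6.5], "dr": [0, 0, 0]},
    {"linear": [1.8, 0, -6.5], "dr": [0, 0, 0]},
    {"linear": [1.8, 0, -6.5], "dr": [0, 0, 0]},
    {"linear": [1.8, 0, -6.5], "dr": [0, 0, 0]},
    {"linear": [1.8, 0, -6.5], "dr": [0, 0, 0]},
    {"linear": [1.8, 0, -6.5], "dr": [0, 0, 0]},
    {"linear": [1.8, 0, -6.5], "dr": [0, 0, 0]},
    {"linear": [1.8, 0, -6.5], "dr": [0, 0, 0]}
  ]
}}

```text
t: 13.0
position: [0.5176, 0.0723, 0.1093]
tcp_rot: [-1.571, 0.0, -0.301]
force: [0.6, 1.0, -0.5]
grip_width: 0.0253
```

Request:
{"op": "send_rows", "data": {
  "deltas": [
    {"linear": [1.8, 0, -6.5], "dr": [0, 0, 0]},
    {"linear": [1.8, 0, -6.5], "dr": [0, 0, 0]},
    {"linear": [1.8, 0, -6.5], "dr": [0, 0, 0]},
    {"linear": [1.8, 0, -6.5], "dr": [0, 0, 0]},
    {"linear": [1.8, 0, -6.5], "dr": [0, 0, 0]},
    {"linear": [1.8, 0, -6.5], "dr": [0, 0, 0]},
    {"linear": [1.8, 0, -6.5], "dr": [0, 0, 0]},
    {"linear": [1.8, 0, -6.5], "dr": [0, 0, 0]},
    {"linear": [1.8, 0, -6.5], "dr": [0, 0, 0]},
    {"linear": [1.8, 0, -6.5], "dr": [0, 0, 0]},
    {"linear": [1.5, 0, -5], "dr": [0, 0, 0]},
    {"linear": [0, 0, 0], "dr": [0, 0, 0]}
  ]
}}

```text
t: 14.0
position: [0.5156, -0.0008, 0.1093]
tcp_rot: [-1.571, -0.0, -0.302]
force: [-0.1, -0.1, -0.0]
grip_width: 0.0251
```

```bash
python3 look.py 10 s
```

```text
t 14.00 tray xy [85.2 -1.9] z 109.3 yaw_rel -0.000 down [ 0. -0. -1.] F [-0.1 -0.1 -0. ] grip 25.1
[283. 316.] [ 252  283   61   66 2611] [105.  -2.] tool [ -0.1   8.3 -19.8]
```

View pics/wrist10.png

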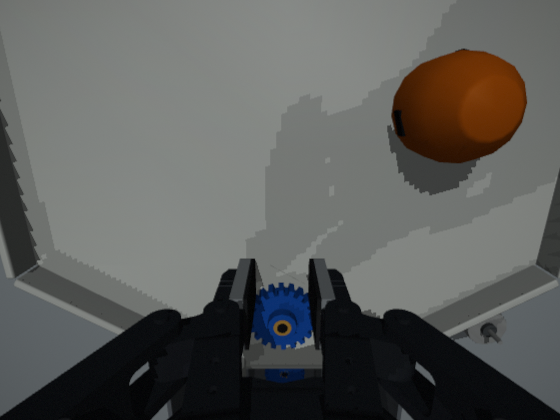

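Request:
{"op": "send_rows", "data": {
  "deltas": [
    {"linear": [1, 0, -4], "dr": [0, 0, 0]},
    {"linear": [1, 0, -4.5], "dr": [0, 0, 0]},
    {"linear": [0, 0, -4.5], "dr": [0, 0, 0]},
    {"linear": [0, 0, -4.5], "dr": [0, 0, 0]},
    {"linear": [0, 0, -4], "dr": [0, 0, 0]},
    {"linear": [0, 0, -4], "dr": [0, 0, 0]},
    {"linear": [0, 0, -4], "dr": [0, 0, 0]},
    {"linear": [0, 0, -4], "dr": [0, 0, 0]},
    {"linear": [0, 0, -2], "dr": [0, 0, 0]},
    {"linear": [0, 0, 0], "dr": [0, 0, 0]},
    {"linear": [0, 0, 0], "dr": [0, 0, 0]},
    {"linear": [0, 0, 0], "dr": [0, 0, 0]}
  ]
}}

```text
t: 15.1
position: [0.5069, -0.0342, 0.1093]
tcp_rot: [-1.571, 0.0, -0.301]
force: [-0.4, 0.2, 0.2]
grip_width: 0.025
```

```bash
python3 look.py 11 s
```

```text
t 15.10 tray xy [119.6  -0.3] z 109.3 yaw_rel 0.001 down [-0.  0. -1.] F [-0.4  0.2  0.2] grip 25.0
[290. 326.] [269 314  43  30 912] [145.4   3.3] tool [  3.6   8.3 -25.8]
```

View pics/wrist11.png

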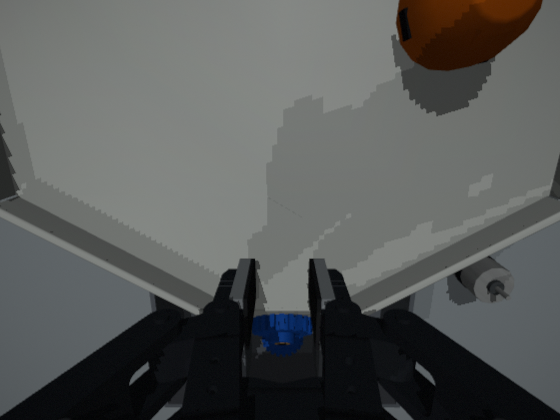

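View pics/scene11.png

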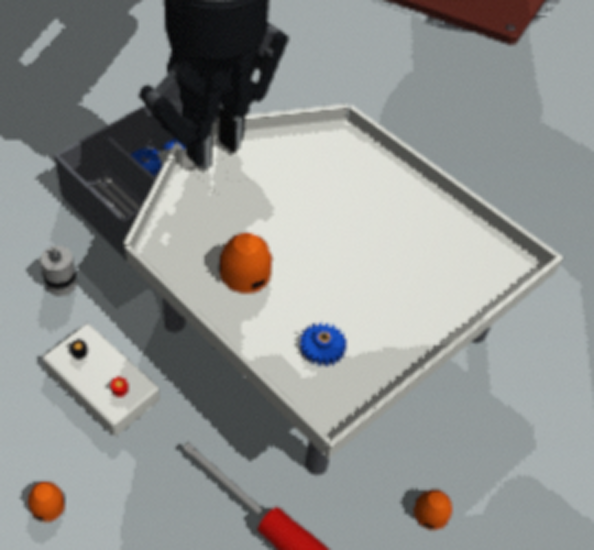

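Second gear is tipping onto the tongue. Back off and rise, then check it drops.

Request:
{"op": "send_rows", "data": {
  "deltas": [
    {"linear": [0, 0, 6], "dr": [0, 0, 0]},
    {"linear": [0, -10, 10], "dr": [0, 0, 0]},
    {"linear": [0, -20, 15], "dr": [0, 0, 0]},
    {"linear": [0, -20, 20], "dr": [0, 0, 0]},
    {"linear": [0, -15, 20], "dr": [0, 0, 0]},
    {"linear": [0, 0, 15], "dr": [0, 0, 0]},
    {"linear": [0, 0, 0], "dr": [0, 0, 0]}
  ]
}}

```text
t: 15.78
position: [0.5342, 0.0511, 0.1768]
tcp_rot: [-1.569, -0.004, -0.298]
force: [0.0, -0.4, 0.5]
grip_width: 0.0253
```

```bash
python3 look.py 12 s; python3 - <<'E'
from h import *
c=viewer.camera("top"); cv2.imwrite("pics/top12.png",cv2.resize(c["color"][160:380,150:410,::-1],None,fx=2.5,fy=2.5,interpolation=cv2.INTER_CUBIC))
E
```

```text
t 15.78 tray xy [30.1  0.4] z 176.8 yaw_rel 0.003 down [ 0.004  0.001 -1.   ] F [ 0.  -0.4  0.5] grip 25.3
[398.  47.] [ 369   16   60   65 2171] [-78.9  65.3] tool [ 64.9  76.3 108.6]
```

View pics/top12.png

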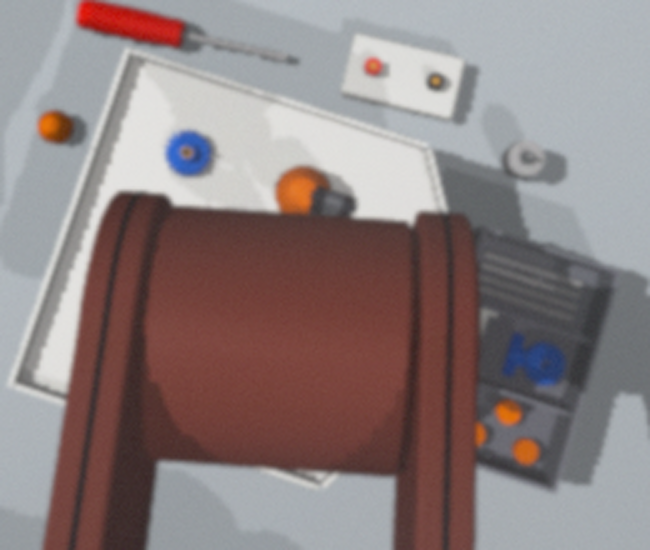

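View pics/scene12.png

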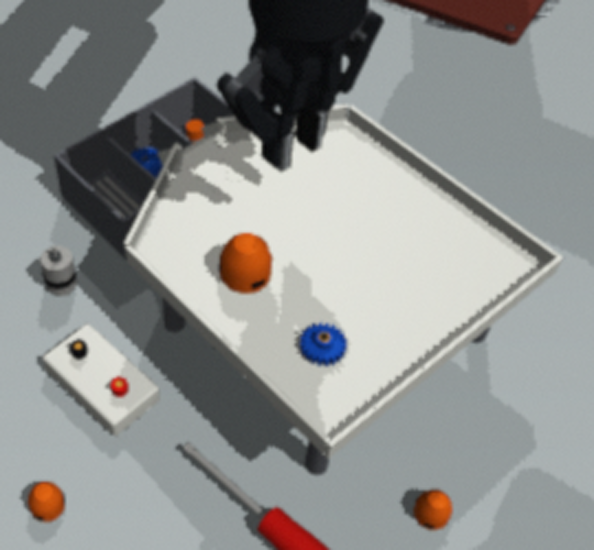

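Request:
{"op": "send_rows", "data": {
  "deltas": [
    {"linear": [6, 0, 9], "dr": [0, 0, 0]},
    {"linear": [12, 0, 18], "dr": [0, 0, 0]},
    {"linear": [13, 0, 20], "dr": [0, 0, 0]},
    {"linear": [13, 0, 20], "dr": [0, 0, 0]},
    {"linear": [13, 0, 20], "dr": [0, 0, 0]},
    {"linear": [13, 0, 20], "dr": [0, 0, 0]},
    {"linear": [9, 0, 16], "dr": [0, 0, 0]},
    {"linear": [6, 0, 10], "dr": [0, 0, 0]},
    {"linear": [0, 0, 0], "dr": [0, 0.05, 0]},
    {"linear": [0, 0, 0], "dr": [0, 0.1, 0]},
    {"linear": [0, 0, 0], "dr": [0, 0.12, 0]},
    {"linear": [0, 0, 0], "dr": [0, 0.12, 0]}
  ]
}}

```text
t: 16.93
position: [0.6531, 0.1494, 0.1732]
tcp_rot: [-1.572, 0.001, -0.698]
force: [0.4, -0.3, 0.1]
grip_width: 0.025
```

Request:
{"op": "send_rows", "data": {
  "deltas": [
    {"linear": [0, 0, 0], "dr": [0, 0.12, 0]},
    {"linear": [0, 0, 0], "dr": [0, 0.12, 0]},
    {"linear": [0, 0, 0], "dr": [0, 0.07, 0]},
    {"linear": [0, 0, 0], "dr": [0, 0, 0]},
    {"linear": [0, 0, 0], "dr": [0, 0, 0]}
  ]
}}

```text
t: 17.35
position: [0.6531, 0.1494, 0.1736]
tcp_rot: [-1.572, 0.0, -1.0]
force: [-0.6, 1.1, 0.6]
grip_width: 0.0249
```

```bash
python3 look.py 13; python3 - <<'E'
from h import *
delta(-103.5,85.6,125)
print(ctrl.read_state()["joint_positions"].round(2))
E
```

```text
t 17.35 tray xy [-99.   84.8] z 173.6 yaw_rel -0.698 down [-0.001 -0.    -1.   ] F [-0.6  1.1  0.6] grip 24.9
[280. 267.] [ 257  244   48   48 1474] [-79.   66.1] tool [ -1.4  72.7 -27.3]
t 17.40 tray xy [-99.1  84.7] z 173.7 yaw_rel -0.698 down [-0.001 -0.    -1.   ] F [-0.8  0.  -0.1] grip 25.2
 linear mm to target: [-2.1 48.7  4. ]
[0.11 0.38 1.46 0.   1.3  1.11]
```

View pics/wrist13.png

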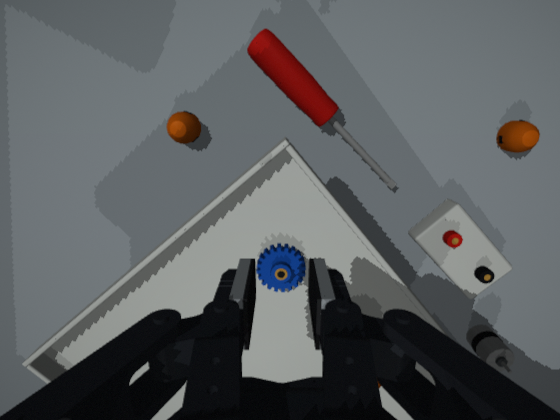

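Request:
{"op": "send_rows", "data": {
  "deltas": [
    {"linear": [-1.4, 8, 5], "dr": [0, 0, 0]},
    {"linear": [0, 14, 0], "dr": [0, 0, 0]},
    {"linear": [0, 14, 0], "dr": [0, 0, 0]},
    {"linear": [0, 12, 0], "dr": [0, 0, 0]},
    {"linear": [0, 7, 0], "dr": [0, 0, 0]},
    {"linear": [0, 2, 0], "dr": [0, 0, 0]},
    {"linear": [0, 0, 0], "dr": [0, 0, 0]}
  ]
}}

```text
t: 17.98
position: [0.6556, 0.1535, 0.1156]
tcp_rot: [-1.573, 0.001, -1.001]
force: [0.1, 0.0, 0.1]
grip_width: 0.0251
```

```bash
python3 look.py 14 s
```

```text
t 17.98 tray xy [-103.8   85.9] z 115.6 yaw_rel -0.699 down [-0.003 -0.    -1.   ] F [0.1 0.  0.1] grip 25.1
[284. 329.] [ 253  303   61   55 2063] [-78.4  65.2] tool [  0.5  14.7 -32.7]
```

View pics/wrist14.png

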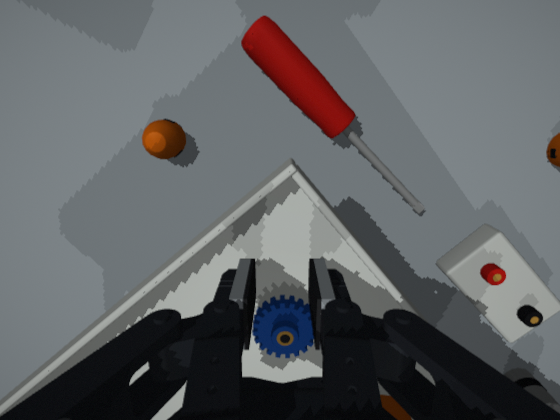

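View pics/scene14.png

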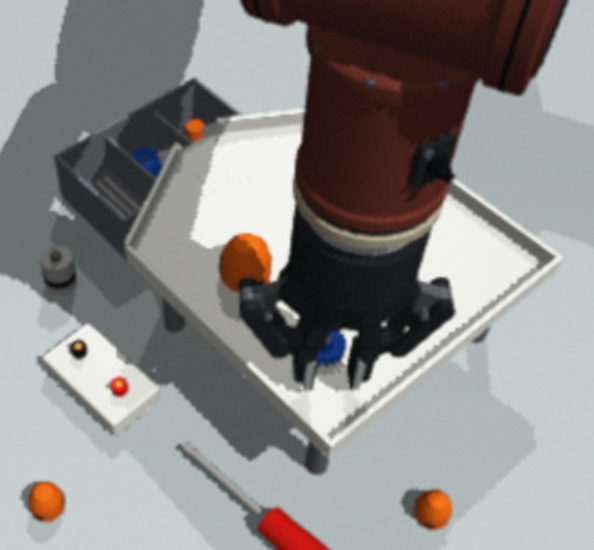

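Request:
{"op": "send_rows", "data": {
  "deltas": [
    {"linear": [0.5, 3, 0], "dr": [0, 0, 0]},
    {"linear": [0, 3, 0], "dr": [0, 0, 0]},
    {"linear": [0, 0.5, -3], "dr": [0, 0, 0]},
    {"linear": [0, 0, -4], "dr": [0, 0, 0]},
    {"linear": [0, 0, -3], "dr": [0, 0, 0]},
    {"linear": [0, 0, -3], "dr": [0, 0, 0]},
    {"linear": [-0.5, 0, -3], "dr": [0, 0, 0]},
    {"linear": [-1, 0, -4], "dr": [0, 0, 0]},
    {"linear": [-2, 0, -4.5], "dr": [0, 0, 0]},
    {"linear": [-2, 0, -4.5], "dr": [0, 0, 0]},
    {"linear": [-2, 0, -4.5], "dr": [0, 0, 0]},
    {"linear": [0, 0, 0], "dr": [0, 0, 0]}
  ]
}}

```text
t: 19.08
position: [0.6233, 0.1414, 0.1107]
tcp_rot: [-1.572, 0.0, -1.001]
force: [-0.2, -0.4, -0.3]
grip_width: 0.0253
```

```bash
python3 look.py 15 s
```

```text
t 19.08 tray xy [-82.6  58.8] z 110.7 yaw_rel -0.699 down [-0.001 -0.    -1.   ] F [-0.2 -0.4 -0.3] grip 25.3
[282. 316.] [ 252  288   60   58 2172] [-66.5  44.7] tool [ -0.4   9.7 -21.4]
```

View pics/wrist15.png

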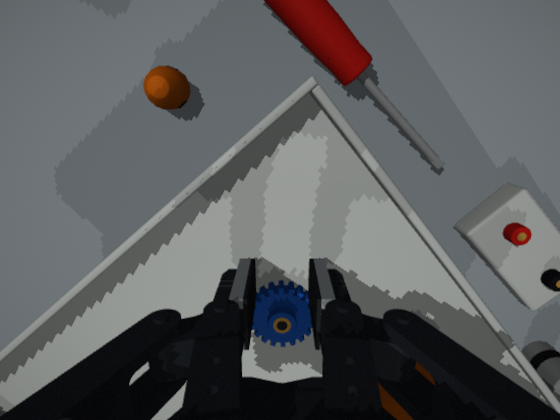

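View pics/scene15.png

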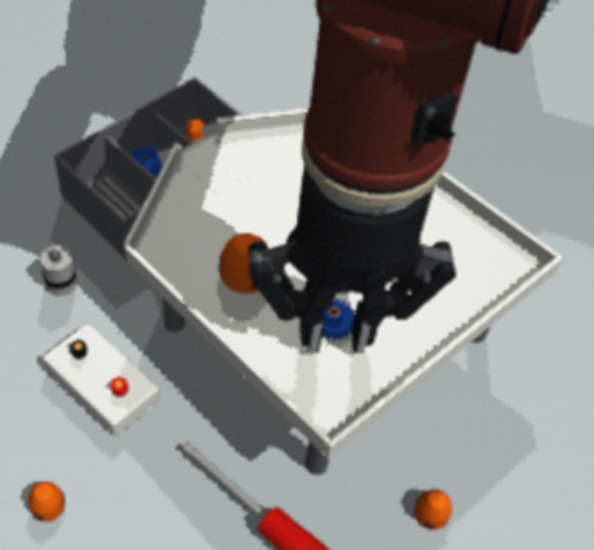

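Request:
{"op": "send_rows", "data": {
  "deltas": [
    {"linear": [-1.5, 0.5, -4], "dr": [0, 0, 0]},
    {"linear": [-2.5, 0.5, -5], "dr": [0, 0, 0]},
    {"linear": [-2.5, 0, -5], "dr": [0, 0, 0]},
    {"linear": [-2.5, 0, -5], "dr": [0, 0, 0]},
    {"linear": [-2.5, 0, -5], "dr": [0, 0, 0]},
    {"linear": [-2.5, 0, -5], "dr": [0, 0, 0]},
    {"linear": [-2.5, 0, -5], "dr": [0, 0, 0]},
    {"linear": [-2.5, 0, -5], "dr": [0, 0, 0]},
    {"linear": [-2.5, 0, -5], "dr": [0, 0, 0]},
    {"linear": [-2.5, 0, -5], "dr": [0, 0, 0]},
    {"linear": [-2, 0, -4], "dr": [0, 0, 0]},
    {"linear": [0, 0, 0], "dr": [0, 0, 0]}
  ]
}}

```text
t: 20.18
position: [0.5648, 0.1347, 0.1097]
tcp_rot: [-1.571, 0.0, -1.001]
force: [0.7, -0.4, -0.2]
grip_width: 0.025
```

```bash
python3 look.py 16 s
```

```text
t 20.18 tray xy [-58.8   4.9] z 109.7 yaw_rel -0.699 down [-0.001 -0.    -1.   ] F [ 0.7 -0.4 -0.2] grip 25.0
[281. 320.] [ 252  290   60   58 1940] [-41.9 -10.2] tool [ -0.6   8.7 -22.7]
```

View pics/wrist16.png

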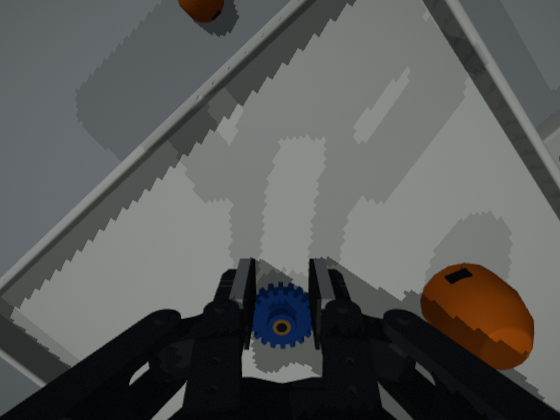

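View pics/scene16.png

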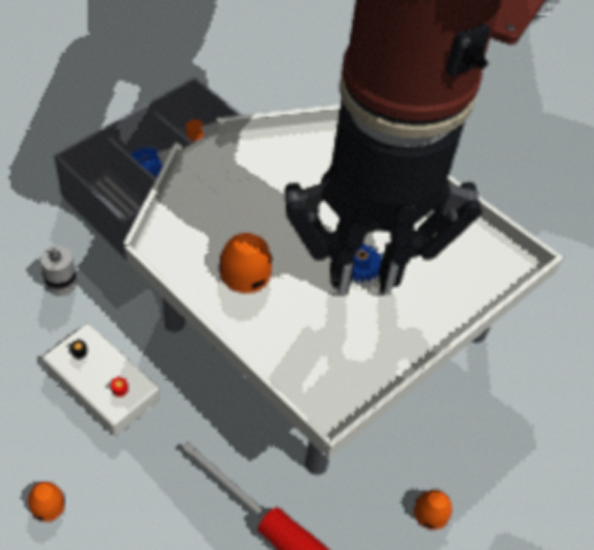

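Request:
{"op": "send_rows", "data": {
  "deltas": [
    {"linear": [0, 0, -3], "dr": [0, 0, 0]},
    {"linear": [-2.1, 0, -4], "dr": [0, -0.1, 0]},
    {"linear": [-2.1, 0, -4], "dr": [0, -0.1, 0]},
    {"linear": [-2.1, 0, -4], "dr": [0, -0.1, 0]},
    {"linear": [-2.1, 0, -4], "dr": [0, -0.1, 0]},
    {"linear": [-2.1, 0, -4], "dr": [0, -0.1, 0]},
    {"linear": [-2.1, 0, -4], "dr": [0, -0.1, 0]},
    {"linear": [-2.1, 0, -4], "dr": [0, -0.099, 0]},
    {"linear": [0, 0, -2], "dr": [0, 0, 0]},
    {"linear": [0, 0, 0], "dr": [0, 0, 0]}
  ]
}}

```text
t: 21.12
position: [0.534, 0.1192, 0.1098]
tcp_rot: [-1.571, -0.0, -0.305]
force: [-0.0, 0.6, 0.0]
grip_width: 0.0249
```

```bash
python3 look.py 17 s
```

```text
t 21.12 tray xy [-34.9 -20. ] z 109.8 yaw_rel -0.004 down [ 0. -0. -1.] F [-0.   0.6  0. ] grip 24.9
[283. 315.] [ 253  282   59   66 2493] [-15.1 -20.1] tool [ -0.1   8.8 -19.7]
```

View pics/wrist17.png

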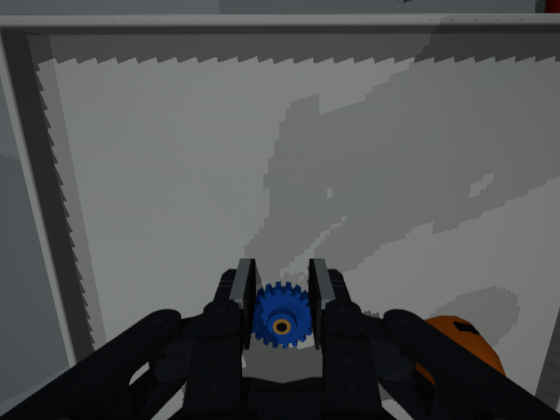

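View pics/scene17.png

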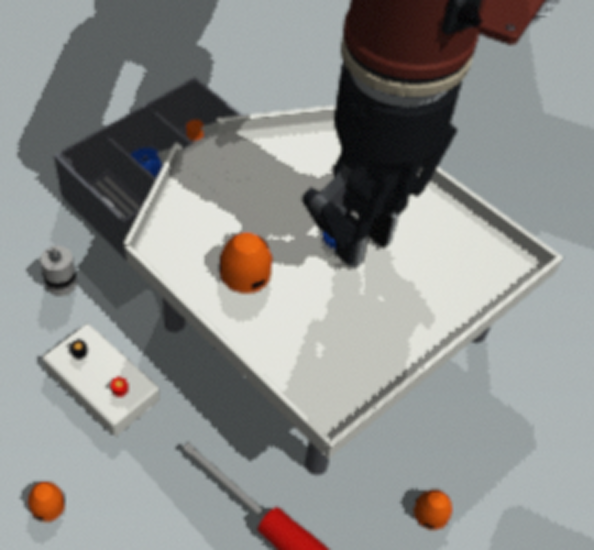

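Request:
{"op": "send_rows", "data": {
  "deltas": [
    {"linear": [0, 0, -5], "dr": [0, -0.004, 0]},
    {"linear": [0, 0, -6], "dr": [0, 0, 0]},
    {"linear": [0, 0, -6.5], "dr": [0, 0, 0]},
    {"linear": [0, 0, -6.5], "dr": [0, 0, 0]},
    {"linear": [0, 0, -6.5], "dr": [0, 0, 0]},
    {"linear": [0, 0, -6.5], "dr": [0, 0, 0]},
    {"linear": [0, 0, -6.5], "dr": [0, 0, 0]},
    {"linear": [0.5, 0, -6.5], "dr": [0, 0, 0]},
    {"linear": [1.5, 0, -6.5], "dr": [0, 0, 0]},
    {"linear": [1.8, 0, -6.5], "dr": [0, 0, 0]},
    {"linear": [1.8, 0, -6.5], "dr": [0, 0, 0]},
    {"linear": [1.8, 0, -6], "dr": [0, 0, 0]}
  ]
}}

```text
t: 22.22
position: [0.5189, 0.0445, 0.1098]
tcp_rot: [-1.571, -0.0, -0.298]
force: [-0.1, 0.1, 0.3]
grip_width: 0.0255
```

Request:
{"op": "send_rows", "data": {
  "deltas": [
    {"linear": [1.8, 0, -6], "dr": [0, 0, 0]},
    {"linear": [1.8, 0, -6], "dr": [0, 0, 0]},
    {"linear": [1.8, 0, -6], "dr": [0, 0, 0]},
    {"linear": [1.8, 0, -6], "dr": [0, 0, 0]},
    {"linear": [1.8, 0, -6], "dr": [0, 0, 0]},
    {"linear": [1.5, 0, -6], "dr": [0, 0, 0]},
    {"linear": [0, 0, -6], "dr": [0, 0, 0]},
    {"linear": [0, 0, -3], "dr": [0, 0, 0]},
    {"linear": [0, 0, 0], "dr": [0, 0, 0]}
  ]
}}

```text
t: 22.97
position: [0.5155, -0.0015, 0.1098]
tcp_rot: [-1.571, 0.0, -0.299]
force: [-0.3, -0.5, -0.7]
grip_width: 0.0254
```

```bash
python3 look.py 18 s
```

```text
t 22.97 tray xy [86.  -1.8] z 109.8 yaw_rel 0.003 down [-0. -0. -1.] F [-0.3 -0.5 -0.7] grip 25.4
[283. 315.] [ 252  283   61   65 2592] [105.8  -1.8] tool [ -0.1   8.8 -19.8]
```

View pics/wrist18.png

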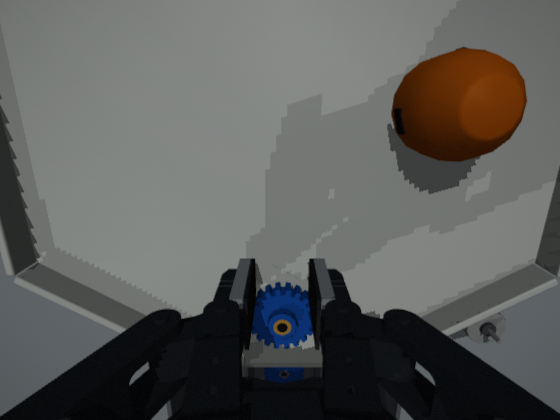

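Request:
{"op": "send_rows", "data": {
  "deltas": [
    {"linear": [1, 0, -4], "dr": [0, 0, 0]},
    {"linear": [0.8, 0, -4], "dr": [0, 0, 0]},
    {"linear": [0, 0, -4.5], "dr": [0, 0, 0]},
    {"linear": [0, 0, -4.5], "dr": [0, 0, 0]},
    {"linear": [0, 0, -4], "dr": [0, 0, 0]},
    {"linear": [0, 0, -4], "dr": [0, 0, 0]},
    {"linear": [0, 0, -4], "dr": [0, 0, 0]},
    {"linear": [0, 0, -4], "dr": [0, 0, 0]},
    {"linear": [0, 0, -2], "dr": [0, 0, 0]},
    {"linear": [0, 0, 0], "dr": [0, 0, 0]},
    {"linear": [0, 0, 0], "dr": [0, 0, 0]},
    {"linear": [0, 0, 0], "dr": [0, 0, 0]}
  ]
}}

```text
t: 24.07
position: [0.5072, -0.0348, 0.1098]
tcp_rot: [-1.571, -0.0, -0.298]
force: [-0.3, 0.8, -0.3]
grip_width: 0.0251
```

```bash
python3 look.py 19 s
```

```text
t 24.07 tray xy [120.2   0.2] z 109.8 yaw_rel 0.004 down [ 0.  0. -1.] F [-0.3  0.8 -0.3] grip 25.1
[291. 328.] [272 319  37  25 599] [147.6   4.4] tool [  4.1   8.8 -27.4]
```

View pics/wrist19.png

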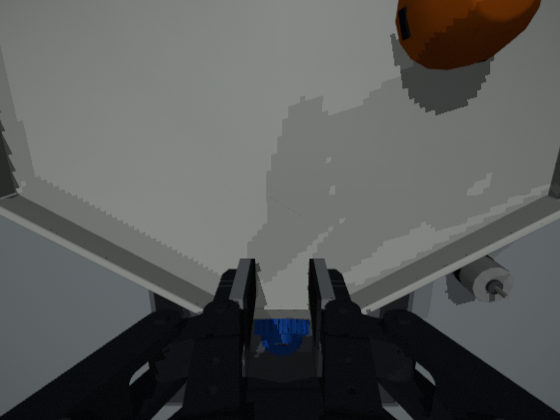

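Request:
{"op": "send_rows", "data": {
  "deltas": [
    {"linear": [0, 0, 6], "dr": [0, 0, 0]},
    {"linear": [0, -10, 10], "dr": [0, 0, 0]},
    {"linear": [0, -20, 15], "dr": [0, 0, 0]},
    {"linear": [0, -20, 20], "dr": [0, 0, 0]},
    {"linear": [0, -20, 20], "dr": [0, 0, 0]},
    {"linear": [0, -20, 20], "dr": [0, 0, 0]},
    {"linear": [0, -20, 20], "dr": [0, 0, 0]},
    {"linear": [0, -10, 20], "dr": [0, 0, 0]},
    {"linear": [0, 0, 10], "dr": [0, 0, 0]},
    {"linear": [0, 0, 0], "dr": [0, 0, 0]}
  ]
}}

```text
t: 25.0
position: [0.5492, 0.1023, 0.2308]
tcp_rot: [-1.57, -0.002, -0.295]
force: [-0.8, 0.6, 0.4]
grip_width: 0.0252
```

```bash
python3 look.py 20 s; python3 - <<'E'
from h import *
c=viewer.camera("top"); cv2.imwrite("pics/top20.png",cv2.resize(c["color"][160:380,150:410,::-1],None,fx=2.5,fy=2.5,interpolation=cv2.INTER_CUBIC))
for ce,s in blobs(c,(105,150,30),(130,255,255),15): print(ce,s,tot(ray(c,*ce,.02)).round(1))
E
```

```text
t 25.00 tray xy [-23.3  -0.5] z 230.8 yaw_rel 0.007 down [ 0.002  0.001 -1.   ] F [-0.8  0.6  0.4] grip 25.2
[365.4        307.24666667] [355 299  22  15 150] [218.2  -5.9]
```

View pics/top20.png

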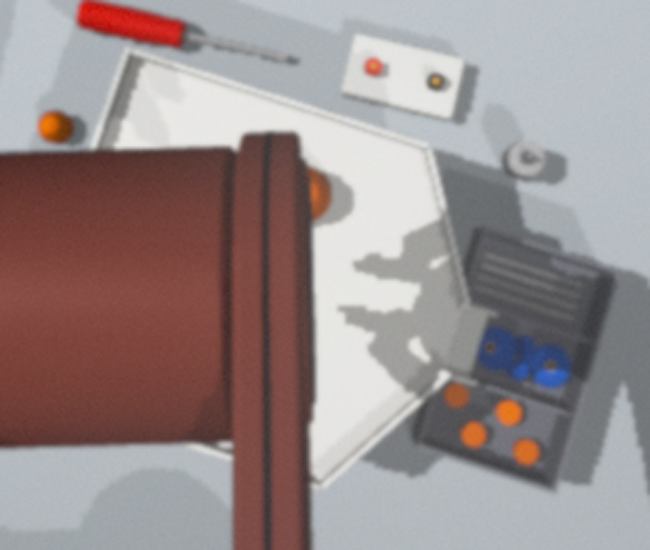

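View pics/scene20.png

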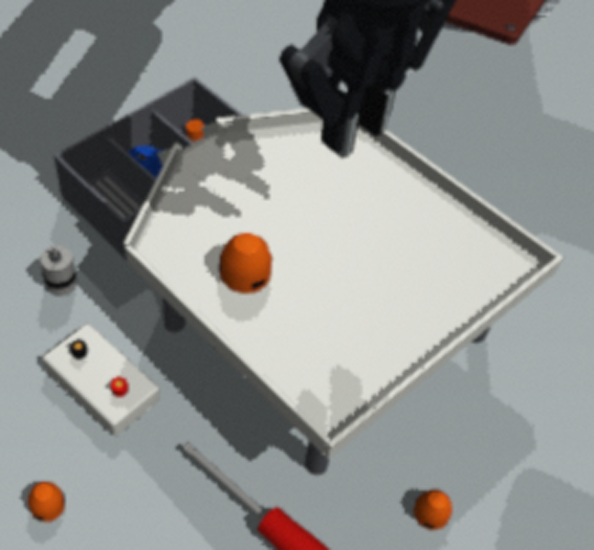

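Request:
{"op": "send_rows", "data": {
  "deltas": [
    {"linear": [0, -10, 20], "dr": [0, 0, 0]},
    {"linear": [0, 0, 10], "dr": [0, 0, 0]},
    {"linear": [0, 0, 0], "dr": [0, 0, 0]},
    {"linear": [0, 0, 0], "dr": [0, 0, 0]},
    {"linear": [0, 0, 0], "dr": [0, 0, 0]},
    {"linear": [0, 0, 0], "dr": [0, 0, 0]},
    {"linear": [0, 0, 0], "dr": [0, 0, 0]},
    {"linear": [0, 0, 0], "dr": [0, 0, 0]}
  ]
}}

```text
t: 25.82
position: [0.5572, 0.1281, 0.2396]
tcp_rot: [-1.571, 0.0, -0.299]
force: [0.5, 0.3, 0.7]
grip_width: 0.0253
```

```bash
python3 - <<'E'
from h import *
where()
c=viewer.camera("top"); cv2.imwrite("pics/top21.png",cv2.resize(c["color"][240:370,310:410,::-1],None,fx=4.5,fy=4.5,interpolation=cv2.INTER_CUBIC))
for u,v in [(346,298.8),(359,303),(370.4,306.5)]:
    for z in (.016,.04): print(u,v,z,(tot(ray(c,u,v,z))-[194,0]).round(1))
n="scene"; c=viewer.camera(n)
for ce,s in blobs(c,(105,120,30),(130,255,255),10): print(n,ce.round(1),s,(tot(ray(c,*ce,.02))-[194,0]).round(1))
for ce,s in blobs(c,(4,150,60),(15,255,255),400):
    print(" or",ce.round(1),tot(ray(c,*ce,.112)).round(1))
cv2.imwrite("pics/scene21.png",cv2.resize(c["color"][100:210,190:300,::-1],None,fx=5,fy=5,interpolation=cv2.INTER_CUBIC))
E
```

```text
t 25.82 tray xy [-50.3  -0.4] z 239.6 yaw_rel 0.003 down [-0. -0. -1.] F [0.5 0.3 0.7] grip 25.3
346 298.8 0.016 [-15.   -2.3]
346 298.8 0.04 [-19.   -1.4]
359 303 0.016 [11.1 -2.2]
359 303 0.04 [ 6.4 -1.2]
370.4 306.5 0.016 [33.8 -1.8]
370.4 306.5 0.04 [28.5 -0.8]
scene [16.5 28.3] [  3   0  27  66 344] [829.9 195.6]
scene [246.6 151.4] [238 146  16  14 131] [22.9  0.3]
 or [477.6  18. ] [ 135.6 -664.4]
 or [421.1  72.6] [  85.3 -378.2]
 or [291.3 199.1] [ 5.5 65.8]
```

View pics/top21.png

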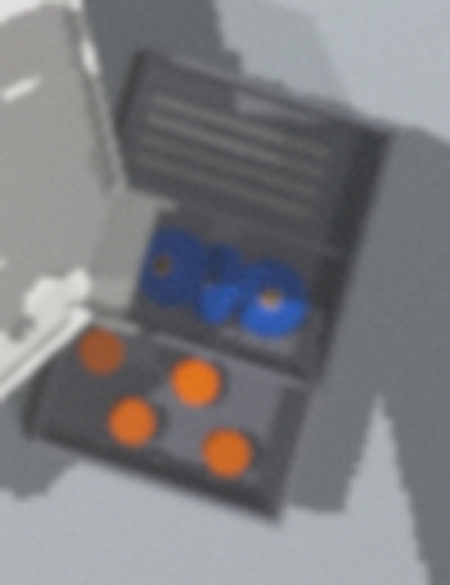

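View pics/scene21.png

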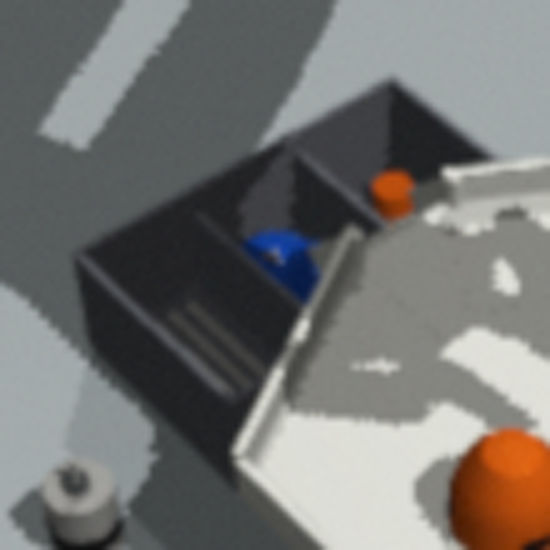

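```bash
python3 -c "
from plant import order
print(order.hand_in())"
```

```text
the job is handed in; nothing more can be done
None
```

I pushed the three gears through the gate one at a time, cradled between fingertips held about 25 mm apart, without pinching or lifting them. I handed the job in at about 26 s of the 61 s allowed; the hand-in reports no verdict.

**Gears:** The last top and scene pictures show all three gears in the middle slot. They lie at slot x of about −15, +10 and +34 mm, with y within about 2 mm of the middle. Two look flat and the one between them stands on edge. Their heights were judged by eye, but all look well below the rim.

**Things that had to stay:** The rotor hub's place in the scene picture agrees with the start to about 0.1 pixel. The motor, terminal block and screwdriver look unmoved in the pictures; I did not measure them.

**Hand and forces:** The hand ended clear, about 145 mm above the tray floor. The measured wrist force stayed within about 1.5 N, which is noise level, at every reading.

**Disagreement:** The top and scene cameras differed by 4–6 mm on where the tray stands. I used their mean, and the wrist camera's view of the gate edge agreed with it to about 1 mm. The wrist camera read the width across the tray's side corners about 3% narrow, which had no effect on the pushes.

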